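# Gap the burn-in fixture with its eccentric bolt, load it and close it

## Task

Get the burn-in fixture ready: stand the steel gauge in the left-hand end of the channel (left as the robot sees it), turn the eccentric bolt until the guide bar closes up on the gauge so that it still slides but has no more than about 2 mm of side play, and prove it by sliding the gauge along the channel floor to the right-hand end. Then put the gauge back flat in its wooden tray, load every choke module there is from the stock tray flat into the channel, lengthways between the rails, and swing the clear cover fully shut. Keep the gap as you set it and leave the other things on the bench where they are.

Things in the scene. Friction and masses are not known exactly. Their poses are not given: they have to be found in the camera images.
- fixture: burn-in fixture, fixed: plate 205 x 340 x 15 mm (top face at z = 15 mm, the channel floor) with a straight channel along its y. Origin at bench level; x away from the robot, y to its left, z up. Far wall: fixed dark rail, inner face at x = +30 mm. Near wall: the movable guide bar. Both tops at z = 35 mm, with a 6 mm 45 degree lead-in. Low end stops (top z = 27 mm) at y = +/-140 mm
- channel_left (a point): point on the channel floor near its left end (fixture x = 9.5 mm, y = +100 mm, z = 15 mm), about mid-way between the rails when the gap is 41 mm
- channel_right (a point): the same at the right end (fixture y = -100 mm)
- guide (a joint): how far (m) the guide bar has been pushed towards the fixed rail; the gap between the two rails is 52 mm minus this. It is moved only by the eccentric; 0 to 14 mm, a larger value is a narrower gap
- eccentric (a joint): angle (rad) of the eccentric bolt, 0 to 2.2; it grows as the bolt is turned clockwise seen from above, and this closes the gap: guide = 6.4 mm per rad. It starts between 0.1 and 0.75. It turns stiffly (about 0.15 N m) and stays where it is left
- bolt_head (a point): centre of the top of the eccentric bolt's steel hexagon head, on its turning axis (fixture x = -83 mm, y = 0, z = 62 mm). 24 mm across flats, 20 mm high (z = 42 to 62 mm), above a brass off-centre disc. At joint value 0 one pair of flats faces fixture +/-x; head and point axes turn with the joint
- cover (a joint): opening angle (rad) of the clear cover: 0 closed and level, 1.8 fully open; it starts about upright, 1.45 to 1.75. Its hinge is stiff (about 0.25 N m), so the cover stays where it is left. Closed, its underside is 63 mm above the bench; a gauge left in the channel would block it
- cover_hinge (a point): middle of the cover's hinge axis, which runs along fixture y at x = 72 mm, z = 66 mm
- cover_edge (a point): middle of the cover's free edge, 100 mm from the hinge axis (a tab 70 mm wide sticks out 14 mm further); the cover is a clear panel in an aluminium frame, 280 mm wide and 6 to 8 mm thick. When closed the edge lies towards the robot, over the guide bar
- gauge: the gauge: a bare steel block, 40 mm wide along its x, 50 mm long along its y, 24 mm high, with a round dark steel knob 22 mm in diameter and 26 mm high on top (50 mm high overall). Origin at the centre of its underside. Its 40 mm width goes across the channel, its length along it. 0.4 kg
- gauge_rest: the gauge's own shallow wooden tray, fixed, outside 105 mm (x) x 125 mm (y), walls 4 mm thick and 12 mm high, floor 4 mm thick; origin at the centre of its underside. Left or right of the fixture
- stock_tray: the black stock tray, fixed, outside 175 mm (x) x 165 mm (y), walls 4 mm thick and 16 mm high, floor 4 mm thick; origin at the centre of its underside. On the other side of the fixture. Holds the modules at the start
- module_a: a choke module (two to four of the four are there, the rest are None): black potted base 38 mm wide along its x, 44 mm long along its y, 18 mm high, with a round copper drum 26 mm in diameter and 24 mm high on top (42 mm overall). Origin at the centre of its underside. In the channel its 44 mm length lies along the channel. 0.13 kg
- module_b: a choke module (two to four of the four are there, the rest are None): black potted base 38 mm wide along its x, 44 mm long along its y, 18 mm high, with a round copper drum 26 mm in diameter and 24 mm high on top (42 mm overall). Origin at the centre of its underside. In the channel its 44 mm length lies along the channel. 0.13 kg
- module_c: a choke module (two to four of the four are there, the rest are None): black potted base 38 mm wide along its x, 44 mm long along its y, 18 mm high, with a round copper drum 26 mm in diameter and 24 mm high on top (42 mm overall). Origin at the centre of its underside. In the channel its 44 mm length lies along the channel. 0.13 kg
- module_d: a choke module (two to four of the four are there, the rest are None): black potted base 38 mm wide along its x, 44 mm long along its y, 18 mm high, with a round copper drum 26 mm in diameter and 24 mm high on top (42 mm overall). Origin at the centre of its underside. In the channel its 44 mm length lies along the channel. 0.13 kg
- driver: bystander: screwdriver, 170 mm long, lying beyond the fixture; origin at its underside or handle
- spanner: bystander: small spanner, 140 mm, lying right of the fixture; origin at its underside or handle
- spool: bystander: aluminium spool, 48 mm across and 32 mm high, standing on the robot's side of the fixture, to the right; origin at its underside or handle
- flux_pot: bystander: small jar, 44 mm across, 50 mm high, far right; origin at its underside or handle
- heatsink: bystander: aluminium slug, 34 mm across, 22 mm high, on the robot's side of the fixture, to the left; origin at its underside or handle
- end_plate: bystander: aluminium plate 70 x 50 x 8 mm, far left; origin at its underside or handle
- brush: bystander: brush, 150 mm long, lying beyond the fixture; origin at its underside or handle
There are look-alikes about, which are no part of the job. What is shaped like the module_b but turquoise is not meant.

How it is judged:
On the way, in this order (a step that is already met when the one before it is completed fails the run):
1. the gauge stands flat in the left-hand end of the channel with the gap set (39.5 to 42.2 mm) (x of gauge in the frame of fixture between 0.003 and 0.016 m and z of gauge in the frame of fixture below 0.0185 m and angle between gauge's own z axis and vertical below 0.08 rad and value of joint guide between 0.0098 and 0.0125 m and y of gauge in the frame of fixture above 0.06 m), for 0.2 s.
2. the gauge is sliding through the middle of the channel, gap still set (x of gauge in the frame of fixture between 0.003 and 0.016 m and z of gauge in the frame of fixture below 0.0185 m and angle between gauge's own z axis and vertical below 0.08 rad and value of joint guide between 0.0098 and 0.0125 m and y of gauge in the frame of fixture between -0.03 and 0.03 m), for 0.05 s.
3. the gauge has reached the right-hand end of the channel, gap still set (x of gauge in the frame of fixture between 0.003 and 0.016 m and z of gauge in the frame of fixture below 0.0185 m and angle between gauge's own z axis and vertical below 0.08 rad and value of joint guide between 0.0098 and 0.0125 m and y of gauge in the frame of fixture below -0.06 m), for 0.1 s.
4. the gauge is back in its tray and every module is in the channel, with the cover still open (x of gauge in the frame of gauge_rest between -0.034 and 0.034 m and y of gauge in the frame of gauge_rest between -0.044 and 0.044 m and height (world z) of gauge below 0.009 m and angle between each of gauge, module_a, module_b, module_c, module_d's own z axis and vertical below 0.08 rad and x of module_a in the frame of fixture between 0.003 and 0.016 m and z of each of module_a, module_b, module_c, module_d in the frame of fixture below 0.019 m and y of module_a in the frame of fixture between -0.125 and 0.125 m and x of module_b in the frame of fixture between 0.003 and 0.016 m and y of module_b in the frame of fixture between -0.125 and 0.125 m and x of module_c in the frame of fixture between 0.003 and 0.016 m and y of module_c in the frame of fixture between -0.125 and 0.125 m and x of module_d in the frame of fixture between 0.003 and 0.016 m and y of module_d in the frame of fixture between -0.125 and 0.125 m and value of joint guide between 0.0098 and 0.0125 m and value of joint cover above 0.6 rad), for 0.2 s.
At the end, for the whole second after the job is handed in: every module present lies flat in the channel between the rails, the gap is 39.5 to 42.2 mm, the gauge lies flat in its wooden tray, the cover is shut to within 0.06 rad, all at rest (x of gauge in the frame of gauge_rest between -0.034 and 0.034 m and y of gauge in the frame of gauge_rest between -0.044 and 0.044 m and height (world z) of gauge below 0.009 m and angle between each of gauge, module_a, module_b, module_c, module_d's own z axis and vertical below 0.08 rad and x of module_a in the frame of fixture between 0.003 and 0.016 m and z of each of module_a, module_b, module_c, module_d in the frame of fixture below 0.019 m and y of module_a in the frame of fixture between -0.125 and 0.125 m and x of module_b in the frame of fixture between 0.003 and 0.016 m and y of module_b in the frame of fixture between -0.125 and 0.125 m and x of module_c in the frame of fixture between 0.003 and 0.016 m and y of module_c in the frame of fixture between -0.125 and 0.125 m and x of module_d in the frame of fixture between 0.003 and 0.016 m and y of module_d in the frame of fixture between -0.125 and 0.125 m and value of joint guide between 0.0098 and 0.0125 m and value of joint cover below 0.06 rad and linear speed of each of module_a, module_b, module_c, module_d, gauge below 0.02 m/s); the robot touches nothing.
It fails at once if a bystander is moved more than 6 cm (distance of any of driver, spanner, spool, flux_pot, heatsink, end_plate, brush from where it was at the start of the episode above 0.06 m).
Of module_a, module_b, module_c, module_d only 2 to 4 are there at a start; the rules pass over those that are not, and their reading is None.
At some moment in a run one of module_a, module_b, module_c, module_d, gauge may be knocked a few centimetres aside while the robot is not near it.
Once in a run the grip may slacken for a moment while it holds something.
It also fails if it takes over 210 s, if anything falls off the work surface, if the arm or the gripper's body presses on something with over 40 N, if the wrist force passes 120 N, or if a joint passes its speed limit or range.

## Robot

A 6-joint arm with a two-finger parallel gripper is mounted at the origin on the work surface. World frame = base frame: x ahead of the robot, y to its left, z up, the work surface at z = 0. Lengths are in m, angles in rad, forces in N, time in s.
With the tool pointing down it reaches from about 0.325 to 0.775 m from the base axis. Payload 5.5 kg.
Tool frame: the origin (TCP) lies on the front face of the gripper's body, between the roots of the fingers; the fingertips stand 80 mm ahead of it and the grasp point (between the pads) lies 61 mm ahead of it; z points along the fingers, y is the direction in which the jaws open and shut (so a half turn about z gives the same grasp; the last joint's range is limited). The gripper opens to 88 mm and grips with 3 to 60 N. Pads are 20 mm wide; open, the fingers measure 115 mm over their backs; the gripper's body (75 mm by 178 mm) begins 61 mm behind the grasp point.
Start: joints at [-1.354, 0.091, 1.231, -0, 1.82, -0.057], TCP at [0.162, -0.578, 0.303] pointing down, gripper open.
Joint ranges: [-2.87, 2.87], [-0.86, 2.18], [0.17, 2.46], [-1.51, 4.65], [0.06, 2.69], [-2.65, 2.65]. Speed limits (rad/s): [2.57, 2.57, 3.01, 3.14, 3.14, 3.14].

## Interface

Orientations are given as [roll, pitch, yaw] about the fixed x, y, z axes, in that order (R = Rz(yaw) Ry(pitch) Rx(roll)).
In Python, from station import env gives the robot as it stands. The module is installed in compiled form; this text tells all that it offers.
- The arm moves only by the tool play_rows, never from a script. Its argument "targets" is a list of rows, each an object with "gripper": the opening in per cent of the stroke, from 0 (shut) to 100 (fully open); "dp": the shift along the tool's x, y, z in m, a list of three; "twist": the turn about the tool's z in degrees. A call has 1 to 12 rows; each row shifts and turns the pose as measured when the row begins, along the tool's axes as they then stand; what a row does not reach is not made up. A row lasts 1/8 s, in which the tool goes at most 62.5 mm and 10.7 degrees, less where a joint would pass 70% of its speed; a pose out of reach is approached as far as the arm can. A call is refused whole if a number of a shift passes 0.0625 or a number of a turn 10.7, either way. A call with a gripper value outside its range is refused whole. The fingers move at their own pace and stop on an object; the grip force is fixed at half the most. Time passes only in rows, so rows that do not move let the fingers close. It gives the time, the measured TCP pose, the force and the opening at its end, in the units of the state.
- env.get_obs(): the state, without advancing time (a new reading comes with each control period).
- env.capture(name): name is "scene" or "top"; returns the picture (480x640x3 uint8, blue, green, red); there is no depth.
- env.get_calibration(name): a dict with "fov_y" (degrees; the focal length in pixels is half the picture's height over the tangent of half this angle, whatever the lens; pixels are square), "cx", "cy" (the principal point, pixels), "distortion" ([k1, k2, p1, p2, k3] as OpenCV has them; the pictures are not rectified), "world_to_cam" (4x4, takes a point from world to camera coordinates). Camera axes: x right, y down, z forward; pixel columns grow to the right and rows downward; lengths in m; the calibration is good to about 2 mm. A picture is of the moment at which its call begins. get_calibration takes no time and is no camera call.
- env.job_done(): hands the job in, once; it reports no verdict.
The state is a dict: "clock": time; "qpos": joint angles; "joint_vel": joint speeds; "joint_torque": joint torques, N m; "position": TCP position; "tcp_rot": TCP orientation; "force": force on the tool from outside, world axes, zero at the start; "moment": the same for the moment, N m; "gripper_width": opening from 0.0 (shut) to 1.0 (fully open).
Only numpy, scipy, OpenCV 4.12 (cv2) and the standard library are available. Lean on these libraries where they do the work, as an engineer would, in place of code of your own. Each camera call takes 0.05 s, during which the arm holds its last target. There are 200 camera calls.

## Working session

There is one attempt and no reset: what is moved stays moved. The work goes in short steps, Python scripts to look and compute and a tool call to move; the robot and the scene stay as the last step left them, time stands still between calls to the robot, and variables do not carry over. Pictures are saved under pics/ and viewed, about 12 in all and at most 16, crops included, and the job is handed in when it is done.

Besides the shell and the picture viewer there is one more tool, called as a command line: name --argument value ..., lists and objects as JSON in quotes. play_rows: Moves the arm, as the interface text tells. Its arguments: {"type":"object","properties":{"targets":{"type":"array"}},"required":["targets"]}

```bash
mkdir -p pics; cat > h.py <<'E'
import numpy as np,cv2
from station import env
def cal(n):
    c=env.get_calibration(n); f=240/np.tan(np.radians(c['fov_y'])/2)
    K=np.array([[f,0,c['cx']],[0,f,c['cy']],[0,0,1.]]); return K,np.array(c['distortion'],float),np.array(c['world_to_cam'])
def w(n,u,v,z):
    K,D,T=cal(n); p=cv2.undistortPoints(np.array([[[u,v]]],float),K,D)[0,0]
    d=T[:3,:3].T@np.array([p[0],p[1],1]); o=-T[:3,:3].T@T[:3,3]
    return o+d*(z-o[2])/d[2]
def px(n,P):
    K,D,T=cal(n); P=np.atleast_2d(np.array(P,float)); return cv2.projectPoints(P,cv2.Rodrigues(T[:3,:3])[0],T[:3,3],K,D)[0][:,0]
def crop(n,x0,y0,x1,y1,s,name,im=None):
    im=env.capture(n) if im is None else im
    cv2.imwrite('pics/'+name,cv2.resize(im[y0:y1,x0:x1],None,fx=s,fy=s,interpolation=cv2.INTER_CUBIC)); return im
E
python3 - <<'E'
from h import *
for n in('scene','top'):
    im=env.capture(n); cv2.imwrite(f'pics/{n}0.png',im); K,D,T=cal(n); print(n,K[0,0],K[:2,2],D,(-T[:3,:3].T@T[:3,3]).round(3),T[2,:3].round(2))
print(env.get_obs())
E
```

```text
scene 509.19367362664735 [318.9273817 238.2760407] [-0.12257196  0.          0.          0.          0.        ] [1.176 0.31  1.084] [-0.51 -0.24 -0.83]
top 500.2054357071579 [322.3796417  243.30950444] [-0.05645692  0.          0.          0.          0.        ] [ 0.406 -0.007  1.002] [ 0.17 -0.   -0.99]
{'clock': 0.1, 'qpos': array([-1.35372726e+00,  9.18046308e-02,  1.23177690e+00, -1.91310520e-05,
        1.81978575e+00, -5.67186816e-02]), 'joint_vel': array([ 0.00068547, -0.00222213, -0.00170635,  0.00154783, -0.00044692,
       -0.00039839]), 'joint_torque': array([ 2.50890444e-03, -4.47857809e+01, -4.07568169e+01,  7.00776069e-02,
        2.84383009e-02, -9.95431765e-05]), 'position': array([ 0.16218409, -0.57753637,  0.30160075]), 'tcp_rot': array([-3.13981984e+00, -8.20804639e-05,  2.73782982e-01]), 'force': array([0.12124315, 0.48814781, 0.28741035]), 'moment': array([-0.01484081,  0.01480285, -0.01148852]), 'gripper_width': 1.001677493977556}
```

View pics/scene0.png

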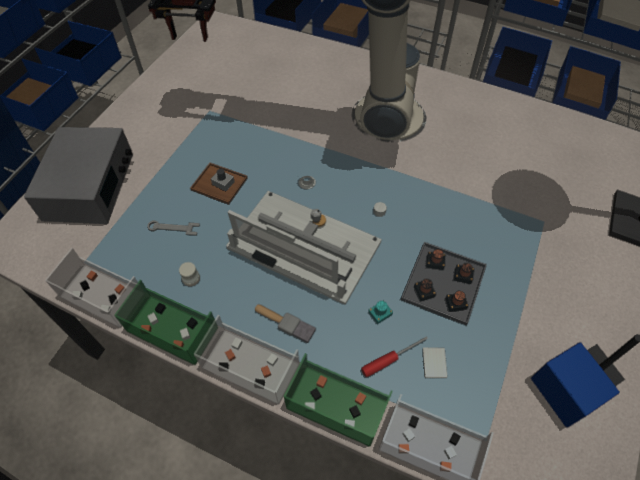

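View pics/top0.png

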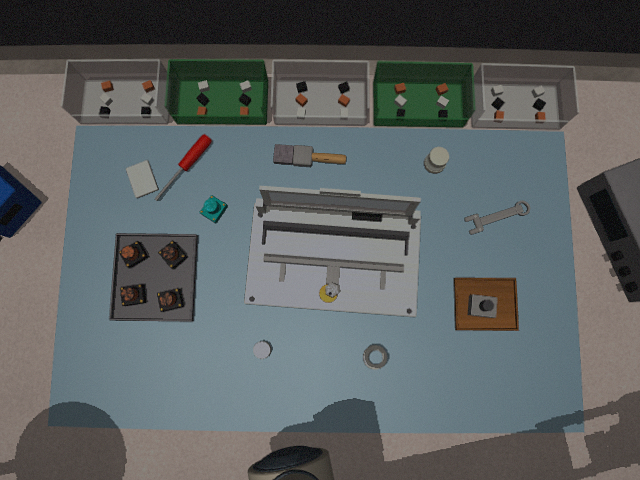

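Top view: the gauge in its wooden tray is at (486,305). Four copper/black modules are in the stock tray at (132,254), (173,253), (132,295), (170,299). The fixture is around (335,255) with the bolt at (331,290). Look-alikes: the turquoise module at (213,208), the heatsink at (262,349) and the spool at (376,356), none of which I want. Now close crops.

```bash
python3 - <<'E'
from h import *
im=crop('top',235,175,435,325,4,'fix.png')
a=cv2.resize(im[225:330,100:210],None,fx=3.6,fy=3.6,interpolation=cv2.INTER_CUBIC)
b=cv2.resize(im[265:345,440:530],None,fx=4.4,fy=4.4,interpolation=cv2.INTER_CUBIC)
o=np.zeros((380,800,3),np.uint8); o[:378,:396]=a; o[:352,400:796]=b
o=cv2.convertScaleAbs(o,alpha=1.6,beta=25)
cv2.imwrite('pics/trays.png',o)
E
```

```text
(no output)
```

View pics/fix.png

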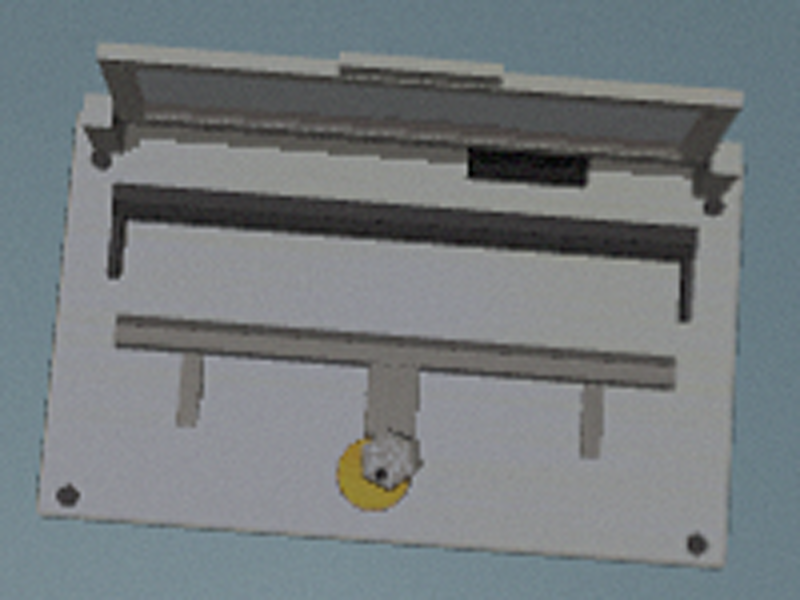

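View pics/trays.png

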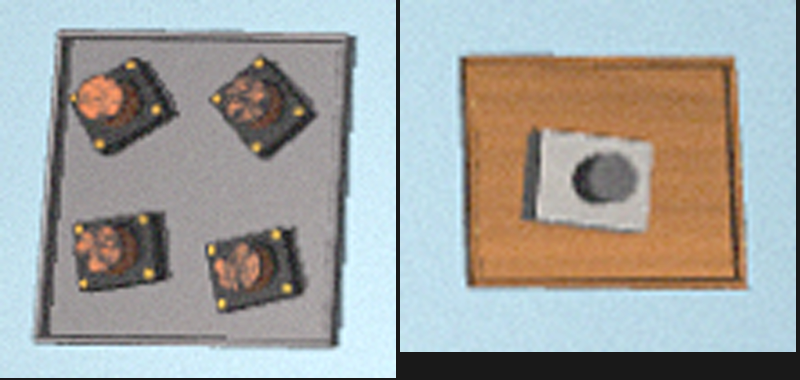

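```bash
python3 - <<'E'
from h import *
def pts(L,s,x0,y0,z): return np.array([w('top',x0+(u+.5)/s-.5,y0+(v+.5)/s-.5,z)[:2] for u,v in L])
def rect(P,n):
    P=np.array(P);c=P.mean(0)
    (_,wh,a)=cv2.minAreaRect((P*1000).astype(np.float32))
    # order around: edges
    o=P[np.argsort(np.arctan2(*(P-c).T[::-1]))]; e=[o[1]-o[0]+o[2]-o[3],o[2]-o[1]+o[3]-o[0]]
    L=[np.linalg.norm(x)/2 for x in e]; l=e[int(np.argmax(L))]
    ang=np.degrees(np.arctan2(l[1],l[0])); yaw=(ang-90+90)%180-90
    print(n,c.round(4),'sides',np.round(L,4),'yaw',yaw.round(1),'edges',[np.degrees(np.arctan2(x[1],x[0])).round(1) for x in e])
M=[[(131,65),(73,98),(156,110),(100,144)],[(259,62),(215,98),(298,112),(263,146)],[(143,218),(80,230),(148,273),(84,284)],[(278,234),(210,247),(287,290),(221,304)]]
for i,m in enumerate(M): rect(pts(m,3.6,100,225,.022),i+1)
rect(pts([(541,130),(653,143),(645,231),(533,218)],4.4,440-400/4.4,265,.028),'gauge')
rect(pts([(463,57),(733,57),(745,287),(470,286)],4.4,440-400/4.4,265,.010),'rest')
F=lambda L,z:pts(L,4,235,175,z)
ne=F([(40,513),(722,565)],.015); print('near',ne, np.degrees(np.arctan2(*(ne[0]-ne[1])))) 
for n,L,z in(('railtop',[(125,187),(697,229)],.035),('railbot',[(127,220),(680,262)],.015),('guidefar',[(117,317),(676,358)],.029),('guidenear',[(117,345),(676,388)],.035),('cov',[(98,45),(743,93)],.166),('bolt',[(390,460),(388,460)],.062),('screws',[(68,496),(697,545)],.015),('sides',[(78,110),(742,150)],.015)):
    P=F(L,z); print(n,P.round(4).tolist(),'ang',np.degrees(np.arctan2(-(P[0]-P[1])[0],(P[0]-P[1])[1])).round(2),P.mean(0).round(4))
E
```

```text
1 [0.5496 0.3702] sides [0.0302 0.0361] yaw 32.0 edges [np.float64(33.2), np.float64(122.0)]
2 [0.5504 0.2897] sides [0.0287 0.0375] yaw -46.2 edges [np.float64(-46.5), np.float64(43.8)]
3 [0.4684 0.365 ] sides [0.03   0.0354] yaw 11.1 edges [np.float64(8.8), np.float64(101.1)]
4 [0.46   0.2897] sides [0.0314 0.0372] yaw 12.2 edges [np.float64(13.4), np.float64(102.2)]
gauge [ 0.4539 -0.3256] sides [0.0392 0.0504] yaw -6.2 edges [np.float64(-7.5), np.float64(83.8)]
rest [ 0.459  -0.3363] sides [0.1033 0.1249] yaw 0.2 edges [np.float64(0.1), np.float64(90.2)]
near [[ 0.45539571  0.1414469 ]
 [ 0.43349411 -0.1934804 ]] 3.7413648857864525
railtop [[0.6152, 0.1021], [0.5972, -0.1806]] ang -3.63 [ 0.6062 -0.0392]
railbot [[0.6025, 0.1029], [0.5842, -0.1753]] ang -3.77 [ 0.5934 -0.0362]
guidefar [[0.5511, 0.1048], [0.5337, -0.1701]] ang -3.61 [ 0.5424 -0.0326]
guidenear [[0.5364, 0.1037], [0.5182, -0.1688]] ang -3.81 [ 0.5273 -0.0326]
cov [[0.6496, 0.1009], [0.6315, -0.1783]] ang -3.71 [ 0.6406 -0.0387]
bolt [[0.4797, -0.0292], [0.4797, -0.0282]] ang -179.39 [ 0.4797 -0.0287]
screws [[0.4639, 0.1279], [0.4431, -0.1813]] ang -3.84 [ 0.4535 -0.0267]
sides [[0.6592, 0.1295], [0.6423, -0.2079]] ang -2.87 [ 0.6508 -0.0392]
```

```bash
cat >> h.py <<'E'
FO=np.array([.563,-.034]); FY=-3.75
def fx(x,y):
    a=np.radians(FY); return FO+np.array([[np.cos(a),-np.sin(a)],[np.sin(a),np.cos(a)]])@[x,y]
def plan(WP,start=None):
    """WP: list of (x,y,z,yawdeg,n rows,gripper)"""
    if start is None:
        o=env.get_obs(); p=np.array(o['position']); ps=np.degrees(o['tcp_rot'][2])
        print('at',o['clock'],p.round(4),'yaw',ps.round(2),'rpy',o['tcp_rot'].round(3),'q1,q6',o['qpos'][[0,5]].round(2),'g',round(o['gripper_width'],3))
    else: p=np.array(start[:3]);ps=start[3]
    for (x,y,z,yw,n,g) in WP:
        t=np.array([x,y,z]); d=t-p; tw=-((yw-ps+180)%360-180); out=[]
        for i in range(n):
            a=np.radians(ps-tw*i/n); dx,dy,dz=d/n
            dp=[dx*np.cos(a)+dy*np.sin(a), dx*np.sin(a)-dy*np.cos(a), -dz]
            out.append('{"dp":[%.4f,%.4f,%.4f],"twist":%.1f,"gripper":%g}'%(*dp,tw/n,g))
        print('--',t.round(3),yw,'step',np.round(np.linalg.norm(d)/n,3)); print(',\n'.join(out)); p=t; ps=yw
E
python3 - <<'E'
from h import *
plan([(.454,-.326,.22,-6.7,8,100),(.454,-.326,.135,-6.7,2,100)])
E
```

```text
at 0.15 [ 0.1622 -0.5776  0.3017] yaw 15.68 rpy [-3.14  -0.     0.274] q1,q6 [-1.35 -0.06] g 1.0
-- [ 0.454 -0.326  0.22 ] -6.7 step 0.049
{"dp":[0.0436,-0.0204,0.0102],"twist":2.8,"gripper":100},
{"dp":[0.0426,-0.0225,0.0102],"twist":2.8,"gripper":100},
{"dp":[0.0414,-0.0246,0.0102],"twist":2.8,"gripper":100},
{"dp":[0.0402,-0.0266,0.0102],"twist":2.8,"gripper":100},
{"dp":[0.0388,-0.0285,0.0102],"twist":2.8,"gripper":100},
{"dp":[0.0374,-0.0304,0.0102],"twist":2.8,"gripper":100},
{"dp":[0.0359,-0.0321,0.0102],"twist":2.8,"gripper":100},
{"dp":[0.0343,-0.0339,0.0102],"twist":2.8,"gripper":100}
-- [ 0.454 -0.326  0.135] -6.7 step 0.042
{"dp":[0.0000,-0.0000,0.0425],"twist":-0.0,"gripper":100},
{"dp":[0.0000,-0.0000,0.0425],"twist":-0.0,"gripper":100}
```

play_rows --targets '[{"dp":[0.0435,-0.0205,0.01],"twist":2.8,"gripper":100},{"dp":[0.0425,-0.0225,0.01],"twist":2.8,"gripper":100},{"dp":[0.0415,-0.0245,0.01],"twist":2.8,"gripper":100},{"dp":[0.04,-0.0265,0.01],"twist":2.8,"gripper":100},{"dp":[0.039,-0.0285,0.01],"twist":2.8,"gripper":100},{"dp":[0.0375,-0.0305,0.01],"twist":2.8,"gripper":100},{"dp":[0.036,-0.032,0.01],"twist":2.8,"gripper":100},{"dp":[0.0345,-0.034,0.01],"twist":2.8,"gripper":100},{"dp":[0,0,0.0425],"twist":0,"gripper":100},{"dp":[0,0,0.0425],"twist":0,"gripper":100}]'

```text
clock: 1.4
position: [0.4654, -0.3194, 0.1325]
tcp_rot: [-3.141, -0.003, -0.132]
force: [0.3, 0.6, -0.9]
gripper_width: 1.002
```

```bash
python3 - <<'E'
from h import *
plan([(.454,-.326,.135,-6.7,1,100),(.454,-.326,.112,-6.7,1,100)])
E
```

```text
at 1.4 [ 0.4654 -0.3194  0.1325] yaw -7.55 rpy [-3.141e+00 -3.000e-03 -1.320e-01] q1,q6 [-0.66  1.04] g 1.002
-- [ 0.454 -0.326  0.135] -6.7 step 0.013
{"dp":[-0.0104,0.0081,-0.0025],"twist":-0.8,"gripper":100}
-- [ 0.454 -0.326  0.112] -6.7 step 0.023
{"dp":[0.0000,-0.0000,0.0230],"twist":-0.0,"gripper":100}
```

play_rows --targets '[{"dp":[0,0,0],"twist":0,"gripper":100}]'

```text
clock: 1.52
position: [0.4639, -0.3178, 0.1283]
tcp_rot: [-3.137, 0.004, -0.131]
force: [-0.2, 0.3, -0.1]
gripper_width: 1.0
```

```bash
python3 - <<'E'
from h import *
plan([(.454,-.326,.135,-6.7,1,100)])
E
```

```text
at 1.525 [ 0.4639 -0.3178  0.1283] yaw -7.51 rpy [-3.137  0.004 -0.131] q1,q6 [-0.66  1.04] g 1.0
-- [ 0.454 -0.326  0.135] -6.7 step 0.014
{"dp":[-0.0087,0.0094,-0.0067],"twist":-0.8,"gripper":100}
```

play_rows --targets '[{"dp":[-0.0085,0.0095,0],"twist":-0.8,"gripper":100},{"dp":[0,0,0.006],"twist":0,"gripper":100}]'

```text
clock: 1.78
position: [0.4544, -0.328, 0.1261]
tcp_rot: [-3.14, 0.0, -0.116]
force: [0.3, -0.3, 0.6]
gripper_width: 0.999
```

```bash
python3 - <<'E'
from h import *
plan([(.454,-.326,.112,-6.7,1,100)])
im=crop('scene',170,140,270,215,8,'g1.png')
E
```

```text
at 1.775 [ 0.4544 -0.328   0.1261] yaw -6.67 rpy [-3.14   0.    -0.116] q1,q6 [-0.69  1.  ] g 0.999
-- [ 0.454 -0.326  0.112] -6.7 step 0.014
{"dp":[-0.0006,-0.0019,0.0141],"twist":0.0,"gripper":100}
```

View pics/g1.png

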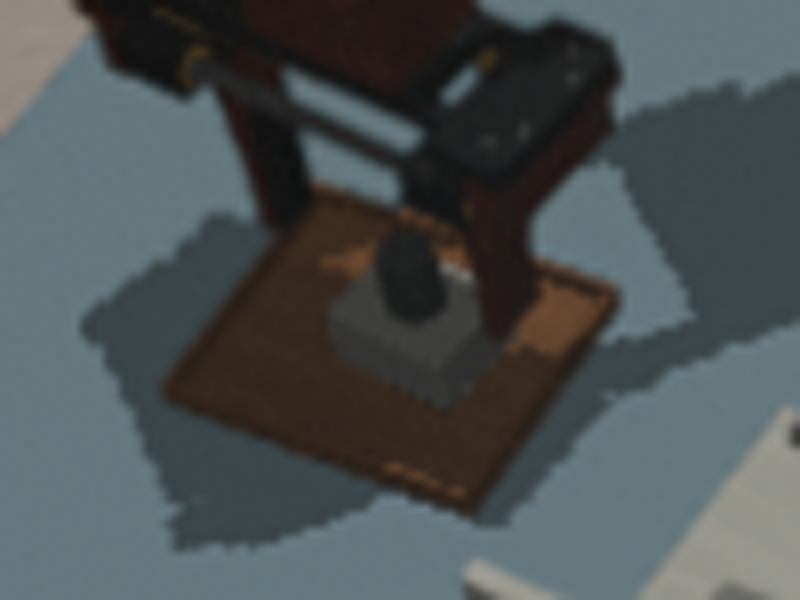

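The fingers straddle the knob (crop pixel (410,275)), with the block square below. I'll go down, grip and lift.

play_rows --targets '[{"dp":[-0.0005,-0.002,0.0135],"twist":0,"gripper":100},{"dp":[0,0,0],"twist":0,"gripper":15},{"dp":[0,0,0],"twist":0,"gripper":15},{"dp":[0,0,0],"twist":0,"gripper":15},{"dp":[0,0,0],"twist":0,"gripper":15},{"dp":[0,0,0],"twist":0,"gripper":15}]'

```text
clock: 2.58
position: [0.4548, -0.326, 0.1129]
tcp_rot: [-3.14, -0.002, -0.117]
force: [-0.5, -0.5, -0.3]
gripper_width: 0.473
```

play_rows --targets '[{"dp":[0,0,0],"twist":0,"gripper":10},{"dp":[0,0,0],"twist":0,"gripper":10},{"dp":[0,0,0],"twist":0,"gripper":10},{"dp":[0,0,0],"twist":0,"gripper":10},{"dp":[0,0,-0.03],"twist":0,"gripper":10},{"dp":[0,0,-0.05],"twist":0,"gripper":10},{"dp":[0,0,0],"twist":0,"gripper":10}]'

```text
clock: 3.45
position: [0.4535, -0.3251, 0.1905]
tcp_rot: [-3.136, 0.004, -0.117]
force: [0.1, -0.3, -4.8]
gripper_width: 0.246
```

```bash
python3 - <<'E'
from h import *
x,y=fx(.008,.1); print(x,y)
plan([(.56,-.1,.195,-3.7,6,10),(x,y,.195,-3.7,5,10)])
E
```

```text
0.5775231843089231 0.06526266729001921
at 3.45 [ 0.4535 -0.3251  0.1905] yaw -6.71 rpy [-3.136  0.004 -0.117] q1,q6 [-0.68  1.  ] g 0.246
-- [ 0.56  -0.1    0.195] -3.7 step 0.042
{"dp":[0.0133,-0.0393,-0.0007],"twist":-0.5,"gripper":10},
{"dp":[0.0136,-0.0392,-0.0007],"twist":-0.5,"gripper":10},
{"dp":[0.0139,-0.0391,-0.0007],"twist":-0.5,"gripper":10},
{"dp":[0.0143,-0.0390,-0.0007],"twist":-0.5,"gripper":10},
{"dp":[0.0146,-0.0389,-0.0007],"twist":-0.5,"gripper":10},
{"dp":[0.0150,-0.0387,-0.0007],"twist":-0.5,"gripper":10}
-- [0.578 0.065 0.195] -3.7 step 0.033
{"dp":[0.0014,-0.0332,-0.0000],"twist":-0.0,"gripper":10},
{"dp":[0.0014,-0.0332,-0.0000],"twist":-0.0,"gripper":10},
{"dp":[0.0014,-0.0332,-0.0000],"twist":-0.0,"gripper":10},
{"dp":[0.0014,-0.0332,-0.0000],"twist":-0.0,"gripper":10},
{"dp":[0.0014,-0.0332,-0.0000],"twist":-0.0,"gripper":10}
```

play_rows --targets '[{"dp":[0.0135,-0.039,0],"twist":-0.5,"gripper":10},{"dp":[0.0135,-0.039,0],"twist":-0.5,"gripper":10},{"dp":[0.014,-0.039,0],"twist":-0.5,"gripper":10},{"dp":[0.014,-0.039,0],"twist":-0.5,"gripper":10},{"dp":[0.0145,-0.039,0],"twist":-0.5,"gripper":10},{"dp":[0.015,-0.039,0],"twist":-0.5,"gripper":10},{"dp":[0.0015,-0.033,0],"twist":0,"gripper":10},{"dp":[0.0015,-0.033,0],"twist":0,"gripper":10},{"dp":[0.0015,-0.033,0],"twist":0,"gripper":10},{"dp":[0.0015,-0.033,0],"twist":0,"gripper":10},{"dp":[0.001,-0.022,0],"twist":0,"gripper":10},{"dp":[0,0,0],"twist":0,"gripper":10}]'

```text
clock: 4.95
position: [0.5697, 0.0663, 0.1538]
tcp_rot: [-3.13, 0.053, -0.066]
force: [0.1, -0.2, -4.2]
gripper_width: 0.242
```

```bash
python3 - <<'E'
from h import *
x,y=fx(.008,.1)
plan([(x,y,.150,-3.7,1,10)])
im=crop('scene',240,180,400,300,5,'g2.png')
E
```

```text
at 4.95 [0.5697 0.0663 0.1538] yaw -3.75 rpy [-3.13   0.053 -0.066] q1,q6 [0.05 1.69] g 0.242
-- [0.578 0.065 0.15 ] -3.7 step 0.009
{"dp":[0.0078,0.0005,0.0038],"twist":-0.1,"gripper":10}
```

View pics/g2.png

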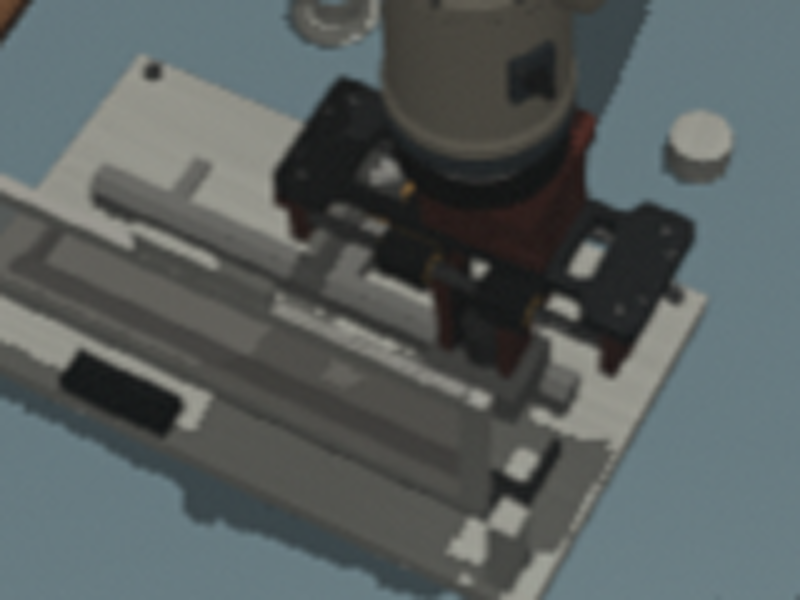

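play_rows --targets '[{"dp":[0,0,-0.01],"twist":0,"gripper":10},{"dp":[0,0,0],"twist":0,"gripper":10}]'

```text
clock: 5.25
position: [0.5696, 0.0636, 0.1624]
tcp_rot: [-3.132, 0.056, -0.068]
force: [0.6, 0.4, -4.3]
gripper_width: 0.244
```

```bash
python3 - <<'E'
from h import *
x,y=fx(.008,.1)
plan([(x,y,.150,-3.7,1,10)])
E
```

```text
at 5.25 [0.5696 0.0636 0.1624] yaw -3.9 rpy [-3.132  0.056 -0.068] q1,q6 [0.04 1.68] g 0.244
-- [0.578 0.065 0.15 ] -3.7 step 0.015
{"dp":[0.0078,-0.0022,0.0124],"twist":-0.2,"gripper":10}
```

```bash
cat >> h.py <<'E'
from scipy.spatial.transform import Rotation as Ro
def plan(WP,L=.08):
    """WP: (x,y,z,yawdeg,n,grip) of the point L ahead of the TCP along the tool z; tilt kept"""
    o=env.get_obs(); r,pi,ya=o['tcp_rot']; R=Ro.from_euler('xyz',o['tcp_rot']); p=np.array(o['position'])+R.apply([0,0,L]); ps=np.degrees(ya)
    tl=R.apply([0,0,1]); print('t',round(o['clock'],2),'pt',p.round(4),'yaw',ps.round(2),'tilt xy',tl[:2].round(3),'q',o['qpos'].round(2),'g',round(o['gripper_width'],3),'F',o['force'].round(1))
    for (x,y,z,yw,n,g) in WP:
        t=np.array([x,y,z]); d=t-p; tw=-((yw-ps+180)%360-180); print('->',t.round(3),yw,'step',np.round(np.linalg.norm(d)/n,3))
        for i in range(n):
            dp=R.inv().apply(d/n); R=R*Ro.from_euler('z',tw/n,degrees=True)
            print('{"dp":[%.4f,%.4f,%.4f],"twist":%.1f,"gripper":%g},'%(*dp,tw/n,g))
        p=t; ps=yw
E
python3 - <<'E'
from h import *
x,y=fx(.008,.1)
plan([(x,y,.045,-3.75,1,10),(x,y,.018,-3.75,2,10)],.109)
E
```

```text
t 5.25 pt [0.5636 0.0651 0.0536] yaw -3.9 tilt xy [-0.055  0.013] q [0.04 0.08 1.5  0.02 1.62 1.68] g 0.244 F [ 0.6  0.4 -4.3]
-> [0.578 0.065 0.045] -3.75 step 0.016
{"dp":[0.0144,-0.0010,0.0078],"twist":-0.2,"gripper":10},
-> [0.578 0.065 0.018] -3.75 step 0.014
{"dp":[0.0008,0.0001,0.0135],"twist":-0.0,"gripper":10},
{"dp":[0.0008,0.0001,0.0135],"twist":-0.0,"gripper":10},
```

play_rows --targets '[{"dp":[0.0145,-0.001,0.001],"twist":-0.2,"gripper":10},{"dp":[0,0,0],"twist":0,"gripper":10}]'

```text
clock: 5.5
position: [0.5844, 0.0621, 0.161]
tcp_rot: [-3.132, 0.055, -0.067]
force: [0.2, 0.0, -4.4]
gripper_width: 0.252
```

```bash
python3 - <<'E'
from h import *
x,y=fx(.008,.1)
plan([(x,y,.018,-3.75,2,10)],.109)
E
```

```text
t 5.5 pt [0.5785 0.0636 0.0522] yaw -3.82 tilt xy [-0.055  0.013] q [0.04 0.11 1.46 0.02 1.62 1.68] g 0.252 F [ 0.2  0.  -4.4]
-> [0.578 0.065 0.018] -3.75 step 0.017
{"dp":[0.0004,-0.0007,0.0171],"twist":-0.0,"gripper":10},
{"dp":[0.0004,-0.0007,0.0171],"twist":-0.0,"gripper":10},
```

play_rows --targets '[{"dp":[0,-0.0005,0.016],"twist":0,"gripper":10},{"dp":[0,-0.0005,0.011],"twist":0,"gripper":10},{"dp":[0,0,0],"twist":0,"gripper":10}]'

```text
clock: 5.88
position: [0.5811, 0.0629, 0.1362]
tcp_rot: [-3.132, 0.057, -0.068]
force: [0.5, 0.5, -4.4]
gripper_width: 0.237
```

```bash
python3 - <<'E'
from h import *
x,y=fx(.008,.1)
plan([(x,y,.017,-3.75,1,10)],.109)
E
```

```text
t 5.88 pt [0.575  0.0644 0.0274] yaw -3.89 tilt xy [-0.056  0.014] q [0.04 0.12 1.5  0.02 1.58 1.68] g 0.237 F [ 0.5  0.5 -4.4]
-> [0.578 0.065 0.017] -3.75 step 0.011
{"dp":[0.0031,-0.0009,0.0103],"twist":-0.1,"gripper":10},
```

Just above the floor. I'll finish the descent and release slowly.

play_rows --targets '[{"dp":[0.003,-0.001,0.01],"twist":-0.1,"gripper":10},{"dp":[0,0,0.001],"twist":0,"gripper":10},{"dp":[0,0,0],"twist":0,"gripper":50},{"dp":[0,0,0],"twist":0,"gripper":50},{"dp":[0,0,0],"twist":0,"gripper":50}]'

```text
clock: 6.5
position: [0.5834, 0.0633, 0.1331]
tcp_rot: [-3.132, 0.051, -0.066]
force: [0.2, -0.1, 1.1]
gripper_width: 0.49
```

```bash
python3 - <<'E'
from h import *
plan([(.52,.03,.11,-3.75,2,60)])
b=fx(-.083,0); print(b,[ (90+FY-np.degrees(.3)+60*k) for k in(-2,-1,0,1)])
im=crop('scene',240,180,400,300,5,'g3.png')
E
```

```text
t 6.5 pt [0.5794 0.0643 0.0532] yaw -3.8 tilt xy [-0.051  0.013] q [0.04 0.12 1.5  0.01 1.57 1.68] g 0.49 F [ 0.2 -0.1  1.1]
-> [0.52 0.03 0.11] -3.75 step 0.045
{"dp":[-0.0299,0.0188,-0.0271],"twist":-0.0,"gripper":60},
{"dp":[-0.0299,0.0188,-0.0271],"twist":-0.0,"gripper":60},
[ 0.48017771 -0.02857154] [np.float64(-50.9387338539247), np.float64(9.061266146075297), np.float64(69.0612661460753), np.float64(129.0612661460753)]
```

View pics/g3.png

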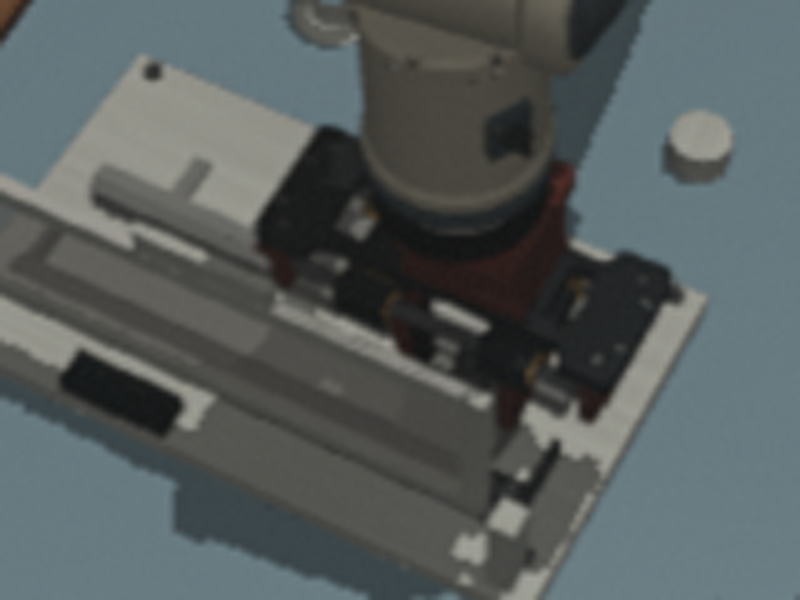

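play_rows --targets '[{"dp":[0.003,0,-0.03],"twist":0,"gripper":60},{"dp":[0.003,0,-0.045],"twist":0,"gripper":65},{"dp":[-0.03,0.015,0],"twist":0,"gripper":65},{"dp":[-0.03,0.022,0],"twist":0,"gripper":65},{"dp":[-0.025,0.025,0],"twist":0,"gripper":65},{"dp":[-0.015,0.02,-0.003],"twist":0,"gripper":65},{"dp":[0,0,0],"twist":-10.5,"gripper":65},{"dp":[0,0,0],"twist":-10.5,"gripper":65},{"dp":[0,0,0],"twist":-10.5,"gripper":65},{"dp":[0,0,0],"twist":-10.5,"gripper":65},{"dp":[0,0,0],"twist":-10.5,"gripper":65},{"dp":[0,0,0],"twist":-10.5,"gripper":65}]'

```text
clock: 8.05
position: [0.486, -0.0167, 0.2118]
tcp_rot: [-3.089, 0.018, 1.061]
force: [0.3, 0.2, -0.1]
gripper_width: 0.65
```

```bash
python3 - <<'E'
from h import *
b=fx(-.083,0)
plan([(*b,.075,69,1,65)])
im=crop('top',235,175,435,325,4,'t4.png')
E
```

```text
t 8.05 pt [ 0.4816 -0.0159  0.132 ] yaw 60.78 tilt xy [-0.054  0.01 ] q [-0.11 -0.18  1.65  0.    1.72  0.4 ] g 0.65 F [ 0.3  0.2 -0.1]
-> [ 0.48  -0.029  0.075] 69 step 0.058
{"dp":[-0.0108,0.0079,0.0568],"twist":-8.2,"gripper":65},
```

View pics/t4.png

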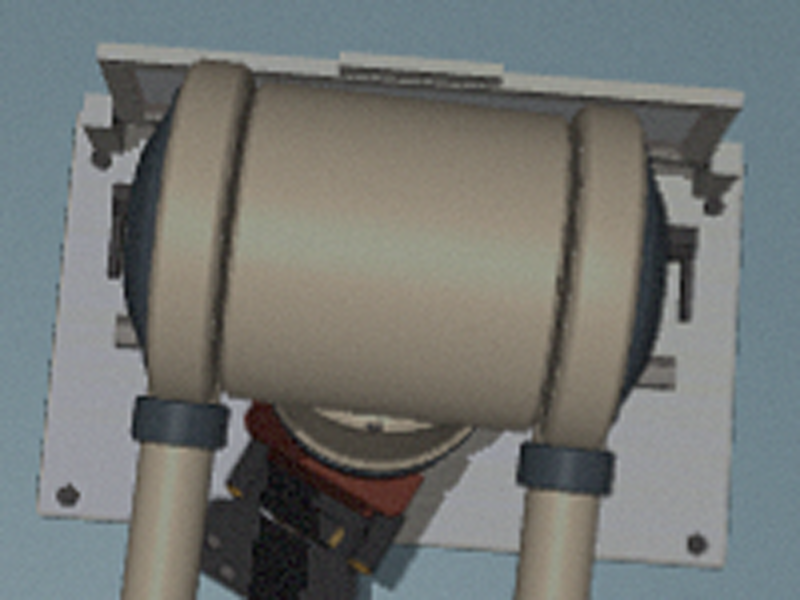

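```bash
python3 - <<'E'
from h import *
x,y=fx(.0,.09); print(px('scene',[[x,y,.03]]))
crop('scene',290,200,390,275,8,'s5.png')
E
```

```text
[[331.16110916 258.33697923]]
```

View pics/s5.png

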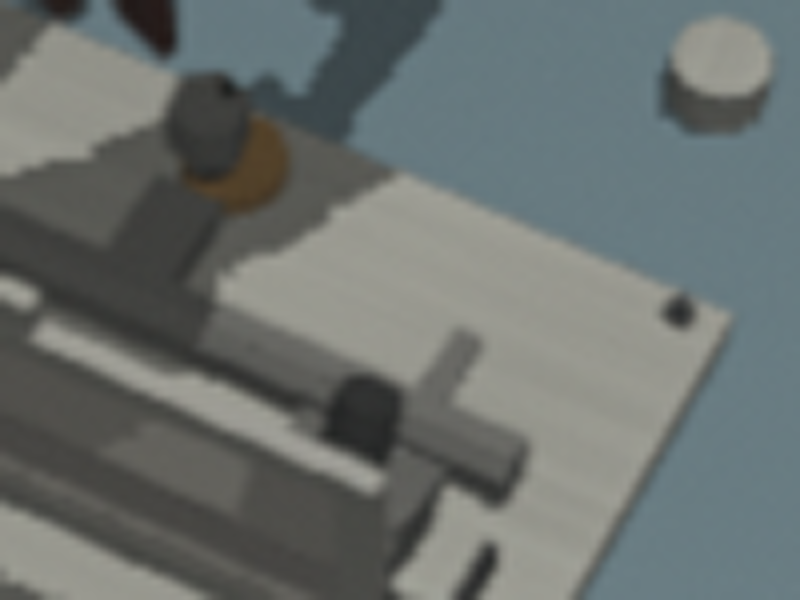

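```bash
python3 - <<'E'
from h import *
a=np.radians(FY); R=np.array([[np.cos(a),np.sin(a)],[-np.sin(a),np.cos(a)]])
for z in(.065,.07,.075): p=w('scene',290+365.5/8-.5,200+388/8-.5,z); print(z,R@(p[:2]-FO))
for z in(.015,.02): 
  for (u,v) in ((395,580),): print(R@(w('scene',290+u/8-.5,200+v/8-.5,z)[:2]-FO))
for z in (.062,): p=w('scene',290+210/8-.5,200+90/8-.5,z); print('bolt',R@(p[:2]-FO),p)
E
```

```text
0.065 [-0.01075853  0.09469976]
0.07 [-0.00781701  0.09611642]
0.075 [-0.00487549  0.09753308]
[0.01741242 0.12054259]
[0.02008465 0.12177215]
bolt [-0.08888819 -0.00097642] [ 0.47423827 -0.02916076  0.062     ]
```

play_rows --targets '[{"dp":[-0.025,0.0125,0],"twist":0,"gripper":65},{"dp":[-0.05,0.025,0],"twist":0,"gripper":65},{"dp":[-0.05,0.025,0],"twist":0,"gripper":65},{"dp":[-0.05,0.025,0],"twist":0,"gripper":65},{"dp":[-0.05,0.025,0],"twist":0,"gripper":65}]'

```text
clock: 8.78
position: [0.4714, -0.2716, 0.2091]
tcp_rot: [-3.091, 0.018, 1.04]
force: [-0.4, -0.4, -0.3]
gripper_width: 0.649
```

```bash
python3 - <<'E'
from h import *
plan([])
im=env.capture('top')
a=cv2.resize(im[205:315,240:350],None,fx=5,fy=5,interpolation=cv2.INTER_CUBIC)
im=env.capture('scene')
b=cv2.resize(im[235:285,305:355],None,fx=5,fy=5,interpolation=cv2.INTER_CUBIC)
o=np.zeros((550,800,3),np.uint8); o[:,:550]=a; o[:250,550:]=b
cv2.imwrite('pics/c6.png',cv2.convertScaleAbs(o,alpha=1.3,beta=15))
E
```

```text
t 8.78 pt [ 0.4672 -0.2707  0.1292] yaw 59.59 tilt xy [-0.053  0.01 ] q [-0.58 -0.02  1.51 -0.02  1.7  -0.05] g 0.649 F [-0.4 -0.4 -0.3]
```

View pics/c6.png

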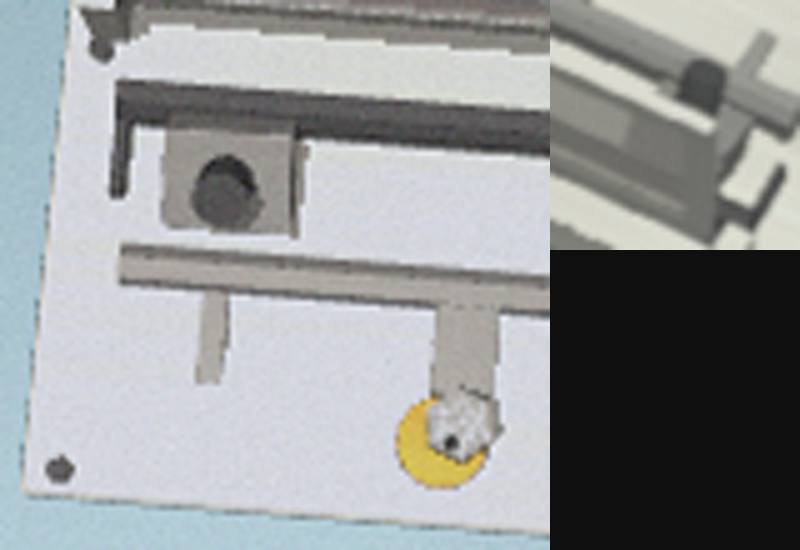

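```bash
python3 - <<'E'
from h import *
a=np.radians(FY); R=np.array([[np.cos(a),np.sin(a)],[-np.sin(a),np.cos(a)]])
f=lambda u,v,z:(w('top',240+(u+.5)/5-.5,205+(v+.5)/5-.5,z)[:2])
for n,u,v,z in(('knobtop',226,202,.066),('blk far L',168,118,.045),('blk far R',298,130,.045),('blk near L',165,228,.038),('blk near R',290,236,.038),('rail bot',200,130,.015),('rail bot R',500,152,.015),('guide top far',200,253,.031),('bolt',460,425,.062)):
    p=f(u,v,z); print(n,p.round(4),(R@(p-FO)).round(4))
k=f(226,202,.066)
plan([(.5,-.1,.14,15,5,65),(k[0]+.003,k[1],.14,FY,4,65)])
E
```

```text
knobtop [0.563  0.0613] [-0.0062  0.0951]
blk far L [0.5995 0.0863] [0.0286 0.1224]
blk far R [0.5953 0.0355] [0.0277 0.0714]
blk near L [0.5572 0.087 ] [-0.0137  0.1203]
blk near R [0.5546 0.0381] [-0.0131  0.0714]
rail bot [0.6008 0.0762] [0.0305 0.1124]
rail bot R [ 0.5932 -0.0445] [ 0.0308 -0.0085]
guide top far [0.5485 0.0736] [-0.0215  0.1065]
bolt [ 0.4798 -0.0282] [-0.0834  0.0004]
t 8.88 pt [ 0.4661 -0.2736  0.1285] yaw 59.28 tilt xy [-0.055  0.009] q [-0.58 -0.02  1.51 -0.02  1.7  -0.05] g 0.651 F [0.1 1.2 0.4]
-> [ 0.5  -0.1   0.14] 15 step 0.035
{"dp":[0.0333,-0.0120,-0.0024],"twist":8.9,"gripper":65},
{"dp":[0.0310,-0.0170,-0.0024],"twist":8.9,"gripper":65},
{"dp":[0.0280,-0.0216,-0.0024],"twist":8.9,"gripper":65},
{"dp":[0.0244,-0.0256,-0.0024],"twist":8.9,"gripper":65},
{"dp":[0.0201,-0.0291,-0.0024],"twist":8.9,"gripper":65},
-> [0.566 0.061 0.14 ] -3.75 step 0.044
{"dp":[0.0264,-0.0347,-0.0005],"twist":4.7,"gripper":65},
{"dp":[0.0234,-0.0367,-0.0005],"twist":4.7,"gripper":65},
{"dp":[0.0203,-0.0385,-0.0005],"twist":4.7,"gripper":65},
{"dp":[0.0171,-0.0401,-0.0005],"twist":4.7,"gripper":65},
```

play_rows --targets '[{"dp":[0.033,-0.012,-0.003],"twist":8.9,"gripper":65},{"dp":[0.031,-0.017,-0.003],"twist":8.9,"gripper":65},{"dp":[0.028,-0.0215,-0.003],"twist":8.9,"gripper":65},{"dp":[0.0245,-0.0255,-0.003],"twist":8.9,"gripper":65},{"dp":[0.02,-0.029,-0.003],"twist":8.9,"gripper":65},{"dp":[0.0265,-0.0345,-0.002],"twist":4.7,"gripper":65},{"dp":[0.0235,-0.0365,-0.002],"twist":4.7,"gripper":65},{"dp":[0.02,-0.0385,-0.002],"twist":4.7,"gripper":65},{"dp":[0.01,-0.035,0],"twist":4.7,"gripper":65},{"dp":[0,0,0],"twist":0,"gripper":65}]'

```text
clock: 10.12
position: [0.5785, 0.0644, 0.2247]
tcp_rot: [-3.138, 0.058, -0.148]
force: [-0.8, -0.8, 0.3]
gripper_width: 0.65
```

```bash
python3 - <<'E'
from h import *
x,y=fx(-.001,.095)
plan([(x,y,.10,FY,1,65),(x,y,.054,FY,2,65)])
E
```

```text
t 10.12 pt [0.5739 0.0654 0.1448] yaw -8.5 tilt xy [-0.057  0.012] q [0.05 0.08 1.38 0.01 1.74 1.77] g 0.65 F [-0.8 -0.8  0.3]
-> [0.568 0.061 0.1  ] -3.75 step 0.045
{"dp":[-0.0024,0.0055,0.0450],"twist":-4.7,"gripper":65},
-> [0.568 0.061 0.054] -3.75 step 0.023
{"dp":[0.0013,0.0002,0.0230],"twist":-0.0,"gripper":65},
{"dp":[0.0013,0.0002,0.0230],"twist":-0.0,"gripper":65},
```

play_rows --targets '[{"dp":[-0.0025,0.0055,0.03],"twist":-4.7,"gripper":65},{"dp":[0,0,0.02],"twist":0,"gripper":65},{"dp":[0,0,0],"twist":0,"gripper":65}]'

```text
clock: 10.5
position: [0.5715, 0.0595, 0.1736]
tcp_rot: [-3.134, 0.057, -0.069]
force: [-0.1, 0.3, -1.2]
gripper_width: 0.648
```

```bash
python3 - <<'E'
from h import *
x,y=fx(-.001,.095)
plan([(x,y,.054,FY,2,65)])
E
```

```text
t 10.5 pt [0.567  0.0604 0.0938] yaw -3.98 tilt xy [-0.057  0.011] q [0.04 0.08 1.48 0.01 1.65 1.68] g 0.648 F [-0.1  0.3 -1.2]
-> [0.568 0.061 0.054] -3.75 step 0.02
{"dp":[0.0017,-0.0001,0.0198],"twist":-0.1,"gripper":65},
{"dp":[0.0017,-0.0001,0.0198],"twist":-0.1,"gripper":65},
```

play_rows --targets '[{"dp":[0.0015,0,0.018],"twist":0,"gripper":65},{"dp":[0.0015,0,0.018],"twist":0,"gripper":65},{"dp":[0,0,0],"twist":0,"gripper":10},{"dp":[0,0,0],"twist":0,"gripper":10},{"dp":[0,0,0],"twist":0,"gripper":10},{"dp":[0,0,0],"twist":0,"gripper":10},{"dp":[0,0,0],"twist":0,"gripper":10}]'

```text
clock: 11.38
position: [0.5733, 0.0593, 0.1375]
tcp_rot: [-3.134, 0.055, -0.073]
force: [-1.2, -0.6, -2.9]
gripper_width: 0.233
```

```bash
python3 - <<'E'
from h import *
x,y=fx(-.010,.095)
plan([(x,y,.056,FY,2,10)])
E
```

```text
t 11.38 pt [0.5689 0.0602 0.0576] yaw -4.18 tilt xy [-0.054  0.012] q [0.04 0.1  1.52 0.01 1.58 1.68] g 0.233 F [-1.2 -0.6 -2.9]
-> [0.559 0.061 0.056] -3.75 step 0.005
{"dp":[-0.0048,-0.0002,0.0011],"twist":-0.2,"gripper":10},
{"dp":[-0.0048,-0.0003,0.0011],"twist":-0.2,"gripper":10},
```

play_rows --targets '[{"dp":[-0.005,0,-0.001],"twist":0,"gripper":10},{"dp":[-0.005,0,-0.001],"twist":0,"gripper":10},{"dp":[0,0,0],"twist":0,"gripper":10},{"dp":[0,0,0],"twist":0,"gripper":35},{"dp":[0,0,0],"twist":0,"gripper":35}]'

```text
clock: 12.0
position: [0.5634, 0.0597, 0.1406]
tcp_rot: [-3.134, 0.052, -0.073]
force: [-0.3, 0.1, 0.2]
gripper_width: 0.347
```

```bash
python3 - <<'E'
from h import *
plan([])
E
```

```text
t 12.0 pt [0.5593 0.0606 0.0607] yaw -4.2 tilt xy [-0.052  0.011] q [0.04 0.07 1.54 0.01 1.58 1.68] g 0.347 F [-0.3  0.1  0.2]
```

play_rows --targets '[{"dp":[0,0,-0.01],"twist":0,"gripper":60},{"dp":[0.007,0,-0.01],"twist":0,"gripper":60},{"dp":[0.007,0,0],"twist":0,"gripper":60},{"dp":[0,0,0],"twist":0,"gripper":60}]'

```text
clock: 12.5
position: [0.58, 0.0584, 0.1629]
tcp_rot: [-3.134, 0.05, -0.073]
force: [-0.1, -1.0, -0.3]
gripper_width: 0.6
```

```bash
python3 - <<'E'
from h import *
x,y=fx(.006,.095)
plan([(x,y,.055,FY,1,60),(x,y,.043,FY,1,60)])
im=env.capture('scene'); print(px('scene',[[*fx(.007,.095),.052]]))
g=cv2.cvtColor(im,cv2.COLOR_BGR2GRAY)[236:266:1,322:352:1]
for r in g: print(' '.join('%3d'%v for v in r))
E
```

```text
t 12.5 pt [0.5761 0.0593 0.083 ] yaw -4.2 tilt xy [-0.049  0.011] q [0.04 0.1  1.47 0.01 1.62 1.68] g 0.6 F [-0.1 -1.  -0.3]
-> [0.575 0.06  0.055] -3.75 step 0.028
{"dp":[0.0005,-0.0008,0.0280],"twist":-0.4,"gripper":60},
-> [0.575 0.06  0.043] -3.75 step 0.012
{"dp":[0.0006,0.0001,0.0120],"twist":-0.0,"gripper":60},
[[331.77219268 256.49549567]]
 25  43  65  62  44  38  38  40  51  65  97 129 145 152 153 119  64  30  25  24  25  24  26  32  38  38  39  39  36  37
 29  67 111 112  85  61  44  38  37  37  43  63  96 128 139 105  48  25  26  24  25  24  26  26  28  31  35  37  37  37
 25  67 129 152 139 113  83  57  45  43  39  39  46  60  75  58  30  25  27  27  26  28  26  26  25  26  26  30  34  36
 22  53 123 154 155 151 136 109  93  80  62  45  39  37  36  29  25  26  25  26  26  27  27  27  27  26  25  26  30  35
 20  47 113 143 150 153 153 152 151 137 114  87  58  35  28  25  26  26  26  27  26  25  26  26  27  26  26  26  28  35
 23  47  91 115 132 140 146 150 152 153 150 138  98  50  26  25  25  27  26  26  28  30  28  26  27  29  31  28  31  36
 31  67  96 103 106 111 123 13
[... 2149 characters left out ...]
  72  69  69  70  74  85 110 134 146 150 127  86  62  61  62  56  53  85  98  92  74  56  51  52  57
 72  71  71  71  72  68  66  68  69  69  70  73  87 110 120  98  69  62  61  61  51  61 122 148 146 123  96  76  58  52
 71  72  72  72  71  71  68  66  65  67  69  68  70  73  75  73  67  61  63  57  50  77 131 153 152 149 146 123  86  65
 71  71  73  71  72  71  72  70  68  68  69  70  71  69  70  71  67  63  63  52  51  97 141 155 155 153 153 148 126 106
 69  70  72  71  72  72  72  71  71  73  72  71  71  71  72  71  67  62  56  48  56 112 146 154 154 155 155 154 151 149
 69  70  69  69  72  71  71  71  71  72  70  71  71  70  72  71  67  58  51  50  63  87 121 138 147 152 153 155 155 154
```

The knob's dark blob has moved to about (332,253), which matches a flat gauge at fixture x of about 7 mm. Now to the bolt.

play_rows --targets '[{"dp":[0,0,-0.03],"twist":0,"gripper":65},{"dp":[0,0,-0.03],"twist":0,"gripper":65},{"dp":[-0.03,0.02,0],"twist":0,"gripper":65},{"dp":[-0.03,0.03,0],"twist":0,"gripper":65},{"dp":[-0.025,0.03,0],"twist":0,"gripper":65},{"dp":[0,0,0],"twist":-10.5,"gripper":65},{"dp":[0,0,0],"twist":-10.5,"gripper":65},{"dp":[0,0,0],"twist":-10.5,"gripper":65},{"dp":[0,0,0],"twist":-10.5,"gripper":65},{"dp":[0,0,0],"twist":-10.5,"gripper":65},{"dp":[0,0,0],"twist":-10.5,"gripper":65},{"dp":[0,0,0],"twist":-9,"gripper":65}]'

```text
clock: 14.05
position: [0.4874, -0.018, 0.2238]
tcp_rot: [-3.083, 0.01, 1.218]
force: [-0.4, 0.1, -0.7]
gripper_width: 0.649
```

```bash
python3 - <<'E'
from h import *
b=fx(-.0835,0.0005)
plan([(*b,.11,69,1,65),(*b,.072,69,1,65)])
E
```

```text
t 14.05 pt [ 0.4827 -0.0171  0.1439] yaw 69.76 tilt xy [-0.059  0.011] q [-0.11 -0.17  1.63  0.    1.75  0.24] g 0.649 F [-0.4  0.1 -0.7]
-> [ 0.48  -0.028  0.11 ] 69 step 0.036
{"dp":[-0.0110,0.0030,0.0339],"twist":0.8,"gripper":65},
-> [ 0.48  -0.028  0.072] 69 step 0.038
{"dp":[0.0004,0.0022,0.0379],"twist":0.0,"gripper":65},
```

play_rows --targets '[{"dp":[-0.01,0.003,0.02],"twist":0.8,"gripper":65},{"dp":[0,0,0.02],"twist":0,"gripper":65},{"dp":[0,0.002,0.015],"twist":0,"gripper":65},{"dp":[0,0,0],"twist":0,"gripper":65}]'

```text
clock: 14.55
position: [0.4839, -0.0294, 0.1621]
tcp_rot: [-3.078, 0.012, 1.195]
force: [-0.8, 0.6, 0.0]
gripper_width: 0.651
```

```bash
python3 - <<'E'
from h import *
b=fx(-.0835,0.0005)
plan([(*b,.046,69,2,65)])
E
```

```text
t 14.55 pt [ 0.4788 -0.0284  0.0823] yaw 68.46 tilt xy [-0.063  0.012] q [-0.13 -0.16  1.72  0.    1.64  0.24] g 0.651 F [-0.8  0.6  0. ]
-> [ 0.48  -0.028  0.046] 69 step 0.018
{"dp":[0.0006,0.0015,0.0181],"twist":-0.3,"gripper":65},
{"dp":[0.0006,0.0015,0.0181],"twist":-0.3,"gripper":65},
```

play_rows --targets '[{"dp":[0.0005,0.0015,0.017],"twist":0,"gripper":65},{"dp":[0.0005,0.0015,0.016],"twist":0,"gripper":65},{"dp":[0,0,0],"twist":0,"gripper":10},{"dp":[0,0,0],"twist":0,"gripper":10},{"dp":[0,0,0],"twist":0,"gripper":10},{"dp":[0,0,0],"twist":0,"gripper":10},{"dp":[0,0,0],"twist":0,"gripper":10},{"dp":[0,0,0],"twist":0,"gripper":10}]'

```text
clock: 15.55
position: [0.4848, -0.0286, 0.1276]
tcp_rot: [-3.078, 0.012, 1.194]
force: [-2.3, 1.0, -1.1]
gripper_width: 0.278
```

```bash
python3 - <<'E'
from h import *
plan([]); o=env.get_obs(); print('theta',np.radians(90+FY-np.degrees(o['tcp_rot'][2])),o['moment'].round(3))
E
```

```text
t 15.55 pt [ 0.4797 -0.0276  0.0478] yaw 68.42 tilt xy [-0.064  0.012] q [-0.13 -0.13  1.76  0.    1.58  0.25] g 0.278 F [-2.3  1.  -1.1]
theta 0.31115021668007986 [-0.039 -0.069 -0.106]
```

play_rows --targets '[{"dp":[0,0,0],"twist":10,"gripper":10},{"dp":[0,0,0],"twist":10,"gripper":10},{"dp":[0,0,0],"twist":10,"gripper":10},{"dp":[0,0,0],"twist":10,"gripper":10},{"dp":[0,0,0],"twist":10,"gripper":10},{"dp":[0,0,0],"twist":10,"gripper":10}]'

```text
clock: 16.3
position: [0.4843, -0.0279, 0.1277]
tcp_rot: [-3.12, 0.063, 0.117]
force: [-0.6, 0.0, -0.2]
gripper_width: 0.269
```

```bash
python3 - <<'E'
from h import *
plan([]); o=env.get_obs(); t=90+FY-np.degrees(o['tcp_rot'][2]); print('theta',np.radians(t),'to go deg',np.degrees(1.75)-t,o['moment'].round(3))
E
```

```text
t 16.3 pt [ 0.4791 -0.0268  0.0479] yaw 6.69 tilt xy [-0.065  0.014] q [-0.13 -0.13  1.76  0.01  1.58  1.32] g 0.269 F [-0.6  0.  -0.2]
theta 1.388508202355839 to go deg 20.711954333607622 [0.253 0.126 0.164]
```

play_rows --targets '[{"dp":[0,0,0],"twist":9,"gripper":10},{"dp":[0,0,0],"twist":9,"gripper":10},{"dp":[0,0,0],"twist":0,"gripper":10},{"dp":[0,0,0],"twist":0,"gripper":10}]'

```text
clock: 16.8
position: [0.4843, -0.0277, 0.1278]
tcp_rot: [-3.14, 0.067, -0.204]
force: [-1.9, 0.0, -1.4]
gripper_width: 0.269
```

```bash
python3 - <<'E'
from h import *
plan([]); o=env.get_obs(); t=90+FY-np.degrees(o['tcp_rot'][2]); print('theta',np.radians(t),'to go deg',np.degrees(1.75)-t,o['moment'].round(3))
E
```

```text
t 16.8 pt [ 0.4791 -0.0264  0.0479] yaw -11.7 tilt xy [-0.065  0.015] q [-0.13 -0.13  1.77  0.01  1.58  1.64] g 0.269 F [-1.9  0.  -1.4]
theta 1.7095623993442768 to go deg 2.3169038512083944 [ 0.331  0.139 -0.166]
```

play_rows --targets '[{"dp":[0,0,0],"twist":2.5,"gripper":10},{"dp":[0,0,0],"twist":0,"gripper":10},{"dp":[0,0,0],"twist":0,"gripper":60},{"dp":[0,0,0],"twist":0,"gripper":60},{"dp":[0,0,0],"twist":0,"gripper":60},{"dp":[0,0,-0.02],"twist":0,"gripper":60},{"dp":[0,0,-0.04],"twist":0,"gripper":60},{"dp":[0,0,-0.03],"twist":-7,"gripper":60},{"dp":[0,-0.02,0],"twist":0,"gripper":60},{"dp":[0,0,0],"twist":0,"gripper":60}]'

```text
clock: 18.05
position: [0.4942, -0.0094, 0.2283]
tcp_rot: [-3.135, 0.057, -0.113]
force: [-0.0, 0.2, -1.5]
gripper_width: 0.6
```

```bash
python3 - <<'E'
from h import *
x,y=fx(.0095,.095)
plan([(x,y,.10,FY,5,60)])
E
```

```text
t 18.05 pt [ 0.4897 -0.0084  0.1485] yaw -6.49 tilt xy [-0.056  0.013] q [-0.09 -0.16  1.6   0.01  1.75  1.59] g 0.6 F [-0.   0.2 -1.5]
-> [0.579 0.06  0.1  ] -3.75 step 0.024
{"dp":[0.0167,-0.0156,0.0089],"twist":-0.5,"gripper":60},
{"dp":[0.0168,-0.0154,0.0089],"twist":-0.5,"gripper":60},
{"dp":[0.0170,-0.0153,0.0089],"twist":-0.5,"gripper":60},
{"dp":[0.0171,-0.0151,0.0089],"twist":-0.5,"gripper":60},
{"dp":[0.0172,-0.0149,0.0089],"twist":-0.5,"gripper":60},
```

play_rows --targets '[{"dp":[0.0165,-0.0155,0],"twist":-0.5,"gripper":60},{"dp":[0.017,-0.0155,0],"twist":-0.5,"gripper":60},{"dp":[0.017,-0.0155,0],"twist":-0.5,"gripper":60},{"dp":[0.017,-0.015,0.002],"twist":-0.5,"gripper":60},{"dp":[0.012,-0.005,0.002],"twist":-0.5,"gripper":60},{"dp":[0,0,0],"twist":0,"gripper":60}]'

```text
clock: 18.8
position: [0.5821, 0.0468, 0.2234]
tcp_rot: [-3.135, 0.054, -0.07]
force: [-0.4, -0.1, -0.3]
gripper_width: 0.597
```

```bash
python3 - <<'E'
from h import *
x,y=fx(.0095,.095)
plan([(x,y,.10,FY,1,60),(x,y,.06,FY,2,60)])
E
```

```text
t 18.8 pt [0.5778 0.0476 0.1435] yaw -4.01 tilt xy [-0.054  0.01 ] q [0.02 0.08 1.38 0.01 1.73 1.66] g 0.597 F [-0.4 -0.1 -0.3]
-> [0.579 0.06  0.1  ] -3.75 step 0.045
{"dp":[0.0024,-0.0123,0.0435],"twist":-0.3,"gripper":60},
-> [0.579 0.06  0.06 ] -3.75 step 0.02
{"dp":[0.0011,0.0001,0.0200],"twist":-0.0,"gripper":60},
{"dp":[0.0011,0.0001,0.0200],"twist":-0.0,"gripper":60},
```

play_rows --targets '[{"dp":[0.0025,-0.0125,0.03],"twist":0,"gripper":60},{"dp":[0.001,0,0.025],"twist":0,"gripper":60},{"dp":[0.001,0,0.02],"twist":0,"gripper":60},{"dp":[0,0,0],"twist":0,"gripper":60}]'

```text
clock: 19.3
position: [0.5827, 0.0573, 0.1479]
tcp_rot: [-3.137, 0.053, -0.072]
force: [-0.0, 0.9, -0.1]
gripper_width: 0.596
```

```bash
python3 - <<'E'
from h import *
x,y=fx(.0095,.095)
plan([(x,y,.044,FY,2,60)])
E
```

```text
t 19.3 pt [0.5785 0.058  0.068 ] yaw -4.15 tilt xy [-0.052  0.009] q [0.04 0.11 1.48 0.01 1.6  1.68] g 0.596 F [-0.   0.9 -0.1]
-> [0.579 0.06  0.044] -3.75 step 0.012
{"dp":[0.0007,-0.0010,0.0120],"twist":-0.2,"gripper":60},
{"dp":[0.0007,-0.0010,0.0120],"twist":-0.2,"gripper":60},
```

play_rows --targets '[{"dp":[0,-0.001,0.012],"twist":0,"gripper":60},{"dp":[0,-0.001,0.0105],"twist":-0.3,"gripper":60},{"dp":[0,0,0],"twist":0,"gripper":10},{"dp":[0,0,0],"twist":0,"gripper":10},{"dp":[0,0,0],"twist":0,"gripper":10},{"dp":[0,0,0],"twist":0,"gripper":10},{"dp":[0,0,0],"twist":0,"gripper":10}]'

```text
clock: 20.18
position: [0.5828, 0.0592, 0.1273]
tcp_rot: [-3.136, 0.048, -0.067]
force: [0.7, -0.3, -1.1]
gripper_width: 0.244
```

```bash
python3 - <<'E'
from h import *
x,y=fx(.0095,-.095)
plan([(x,y,.045,FY,8,10)])
E
```

```text
t 20.18 pt [0.579  0.0599 0.0474] yaw -3.86 tilt xy [-0.048  0.009] q [0.04 0.12 1.51 0.01 1.56 1.68] g 0.244 F [ 0.7 -0.3 -1.1]
-> [ 0.566 -0.129  0.045] -3.75 step 0.024
{"dp":[0.0000,0.0237,0.0002],"twist":-0.0,"gripper":10},
{"dp":[0.0000,0.0237,0.0002],"twist":-0.0,"gripper":10},
{"dp":[0.0000,0.0237,0.0002],"twist":-0.0,"gripper":10},
{"dp":[0.0000,0.0237,0.0002],"twist":-0.0,"gripper":10},
{"dp":[0.0000,0.0237,0.0002],"twist":-0.0,"gripper":10},
{"dp":[-0.0000,0.0237,0.0002],"twist":-0.0,"gripper":10},
{"dp":[-0.0000,0.0237,0.0002],"twist":-0.0,"gripper":10},
{"dp":[-0.0000,0.0237,0.0002],"twist":-0.0,"gripper":10},
```

play_rows --targets '[{"dp":[0,0,0],"twist":0,"gripper":29},{"dp":[0,0.012,0],"twist":0,"gripper":29},{"dp":[0,0.014,0],"twist":0,"gripper":29},{"dp":[0,0.014,0],"twist":0,"gripper":29},{"dp":[0,0.014,0],"twist":0,"gripper":29}]'

```text
clock: 20.8
position: [0.5791, 0.0031, 0.1274]
tcp_rot: [-3.134, 0.047, -0.066]
force: [0.4, 2.3, 0.5]
gripper_width: 0.292
```

```bash
python3 - <<'E'
from h import *
x,y=fx(.0095,-.095)
plan([(x,y,.046,FY,8,29)])
E
```

```text
t 20.8 pt [0.5753 0.004  0.0475] yaw -3.77 tilt xy [-0.047  0.011] q [-0.06  0.11  1.53  0.01  1.56  1.58] g 0.292 F [0.4 2.3 0.5]
-> [ 0.566 -0.129  0.046] -3.75 step 0.017
{"dp":[-0.0000,0.0167,0.0001],"twist":-0.0,"gripper":29},
{"dp":[-0.0000,0.0167,0.0001],"twist":-0.0,"gripper":29},
{"dp":[-0.0000,0.0167,0.0001],"twist":-0.0,"gripper":29},
{"dp":[-0.0000,0.0167,0.0001],"twist":-0.0,"gripper":29},
{"dp":[-0.0000,0.0167,0.0001],"twist":-0.0,"gripper":29},
{"dp":[-0.0000,0.0167,0.0001],"twist":-0.0,"gripper":29},
{"dp":[-0.0000,0.0167,0.0001],"twist":-0.0,"gripper":29},
{"dp":[-0.0000,0.0167,0.0001],"twist":-0.0,"gripper":29},
```

Sliding smoothly with about 2 N of drag. I'll continue to the right-hand end.

play_rows --targets '[{"dp":[0,0.014,0],"twist":0,"gripper":29},{"dp":[0,0.014,0],"twist":0,"gripper":29},{"dp":[0,0.014,0],"twist":0,"gripper":29},{"dp":[0,0.014,0],"twist":0,"gripper":29},{"dp":[0,0.014,0],"twist":0,"gripper":29},{"dp":[0,0.014,0],"twist":0,"gripper":29},{"dp":[0,0.014,0],"twist":0,"gripper":29},{"dp":[0,0.012,0],"twist":0,"gripper":29},{"dp":[0,0,0],"twist":0,"gripper":29},{"dp":[0,0,0],"twist":0,"gripper":29}]'

```text
clock: 22.05
position: [0.5709, -0.1166, 0.1269]
tcp_rot: [-3.135, 0.047, -0.069]
force: [0.2, 2.7, 1.0]
gripper_width: 0.288
```

```bash
python3 - <<'E'
from h import *
x,y=fx(.0095,-.085)
plan([(x,y,.046,FY,1,29)])
im=env.capture('scene'); print(px('scene',[[*fx(.0095,-.1),.065],[*fx(.0095,-.1),.015]]))
im2=env.capture('top')
a=cv2.resize(im[180:280,215:335],None,fx=4,fy=4,interpolation=cv2.INTER_CUBIC)
b=cv2.resize(im2[205:305,240:320],None,fx=4,fy=4,interpolation=cv2.INTER_CUBIC)
cv2.imwrite('pics/c7.png',cv2.convertScaleAbs(np.hstack([a,b]),alpha=1.4,beta=10))
E
```

```text
t 22.05 pt [ 0.5671 -0.1158  0.0469] yaw -3.93 tilt xy [-0.047  0.01 ] q [-0.26  0.12  1.52 -0.    1.56  1.38] g 0.288 F [0.2 2.7 1. ]
-> [ 0.567 -0.119  0.046] -3.75 step 0.004
{"dp":[0.0001,0.0036,0.0009],"twist":-0.2,"gripper":29},
[[261.62998217 222.91335019]
 [263.57353673 234.38639637]]
```

View pics/c7.png

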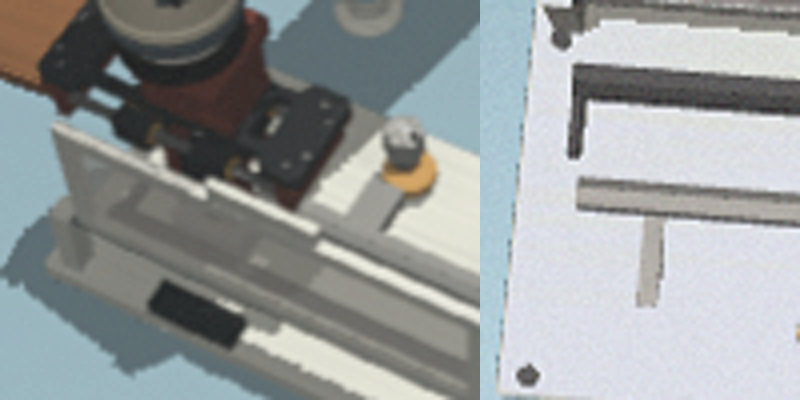

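Guide bar closed by about 9.4 mm more in the top view, to about 11 mm in all, and the gauge is near the right end. Now I'll grip the gauge and carry it back to its tray.

play_rows --targets '[{"dp":[0,0,0],"twist":0,"gripper":10},{"dp":[0,0,0],"twist":0,"gripper":10},{"dp":[0,0,-0.02],"twist":0,"gripper":10},{"dp":[0,0,-0.04],"twist":0,"gripper":10},{"dp":[0,0,-0.02],"twist":0,"gripper":10},{"dp":[0,0,0],"twist":0,"gripper":10}]'

```text
clock: 22.9
position: [0.5738, -0.1162, 0.209]
tcp_rot: [-3.135, 0.052, -0.067]
force: [0.1, 0.1, -3.9]
gripper_width: 0.242
```

```bash
python3 - <<'E'
from h import *
plan([(.459,-.336,.13,0,7,10)])
E
```

```text
t 22.9 pt [ 0.5697 -0.1154  0.1291] yaw -3.82 tilt xy [-0.051  0.01 ] q [-0.26  0.09  1.4  -0.    1.71  1.38] g 0.242 F [ 0.1  0.1 -3.9]
-> [ 0.459 -0.336  0.13 ] 0 step 0.035
{"dp":[-0.0137,0.0325,0.0004],"twist":-0.5,"gripper":10},
{"dp":[-0.0140,0.0324,0.0004],"twist":-0.5,"gripper":10},
{"dp":[-0.0143,0.0322,0.0004],"twist":-0.5,"gripper":10},
{"dp":[-0.0146,0.0321,0.0004],"twist":-0.5,"gripper":10},
{"dp":[-0.0149,0.0320,0.0004],"twist":-0.5,"gripper":10},
{"dp":[-0.0152,0.0318,0.0004],"twist":-0.5,"gripper":10},
{"dp":[-0.0155,0.0317,0.0004],"twist":-0.5,"gripper":10},
```

play_rows --targets '[{"dp":[-0.0135,0.0325,0],"twist":-0.5,"gripper":10},{"dp":[-0.014,0.0325,0],"twist":-0.5,"gripper":10},{"dp":[-0.0145,0.032,0],"twist":-0.5,"gripper":10},{"dp":[-0.0145,0.032,0],"twist":-0.5,"gripper":10},{"dp":[-0.015,0.032,0],"twist":-0.5,"gripper":10},{"dp":[-0.013,0.028,0],"twist":-0.5,"gripper":10},{"dp":[-0.007,0.015,0.01],"twist":-0.5,"gripper":10},{"dp":[0,0,0.01],"twist":0,"gripper":10},{"dp":[0,0,0],"twist":0,"gripper":10}]'

```text
clock: 24.02
position: [0.4661, -0.3192, 0.1816]
tcp_rot: [-3.123, 0.067, -0.002]
force: [-0.0, -0.4, -4.4]
gripper_width: 0.243
```

```bash
python3 - <<'E'
from h import *
plan([(.459,-.336,.06,0,1,10),(.459,-.336,.038,0,1,10)])
E
```

```text
t 24.02 pt [ 0.4607 -0.3176  0.1018] yaw -0.11 tilt xy [-0.067  0.019] q [-0.65  0.05  1.48 -0.03  1.67  0.92] g 0.243 F [-0.  -0.4 -4.4]
-> [ 0.459 -0.336  0.06 ] 0 step 0.046
{"dp":[0.0011,0.0191,0.0415],"twist":-0.1,"gripper":10},
-> [ 0.459 -0.336  0.038] 0 step 0.022
{"dp":[0.0015,0.0004,0.0219],"twist":0.0,"gripper":10},
```

play_rows --targets '[{"dp":[0,0.019,0.02],"twist":0,"gripper":10},{"dp":[0.001,0,0.02],"twist":0,"gripper":10},{"dp":[0.001,0,0.01],"twist":0,"gripper":10},{"dp":[0,0,0],"twist":0,"gripper":10}]'

```text
clock: 24.52
position: [0.4653, -0.3364, 0.1265]
tcp_rot: [-3.121, 0.069, 0.001]
force: [-0.1, 0.0, -3.6]
gripper_width: 0.245
```

```bash
python3 - <<'E'
from h import *
plan([(.459,-.336,.037,0,1,10)])
E
```

```text
t 24.52 pt [ 0.4597 -0.3347  0.0467] yaw 0.04 tilt xy [-0.069  0.021] q [-0.67  0.11  1.53 -0.03  1.57  0.9 ] g 0.245 F [-0.1  0.  -3.6]
-> [ 0.459 -0.336  0.037] 0 step 0.01
{"dp":[-0.0001,0.0015,0.0097],"twist":0.0,"gripper":10},
```

play_rows --targets '[{"dp":[0,0.0015,0.008],"twist":0,"gripper":10},{"dp":[0,0,0.003],"twist":0,"gripper":10},{"dp":[0,0,0],"twist":0,"gripper":60},{"dp":[0,0,0],"twist":0,"gripper":60},{"dp":[0,0,0],"twist":0,"gripper":60},{"dp":[0,0,-0.03],"twist":0,"gripper":60},{"dp":[0,0,-0.04],"twist":0,"gripper":60},{"dp":[0,0,-0.03],"twist":0,"gripper":60},{"dp":[0,0,0],"twist":0,"gripper":60}]'

```text
clock: 25.65
position: [0.4728, -0.3405, 0.2234]
tcp_rot: [-3.127, 0.061, 0.001]
force: [0.3, -1.0, 0.3]
gripper_width: 0.599
```

```bash
python3 - <<'E'
from h import *
plan([])
im=env.capture('scene');im2=env.capture('top')
a=cv2.resize(im[150:210,180:260],None,fx=5,fy=5,interpolation=cv2.INTER_CUBIC)
b=cv2.resize(im2[205:305,240:340],None,fx=4,fy=4,interpolation=cv2.INTER_CUBIC)
c=cv2.resize(im2[225:330,100:210],(400,380),interpolation=cv2.INTER_CUBIC)
o=np.zeros((400,1200,3),np.uint8);o[:300,:400]=a;o[:,400:800]=b;o[:380,800:]=c
cv2.imwrite('pics/c8.png',cv2.convertScaleAbs(cv2.resize(o,(798,266),interpolation=cv2.INTER_AREA),alpha=1.5,beta=10))
cv2.imwrite('pics/c8full.png',im2)
E
```

```text
t 25.65 pt [ 0.468  -0.3393  0.1435] yaw 0.04 tilt xy [-0.061  0.014] q [-0.67  0.08  1.38 -0.03  1.74  0.9 ] g 0.599 F [ 0.3 -1.   0.3]
```

View pics/c8.png

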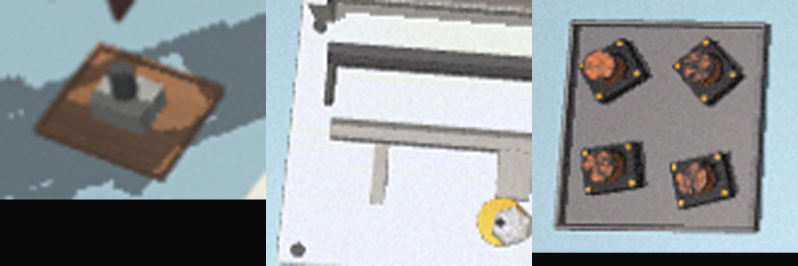

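The gauge is flat in its tray, the gap is set and the modules haven't moved. Now module 4 at top-view (170,299).

```bash
python3 - <<'E'
from h import *
plan([(.46,.29,.13,12.8,13,45)])
E
```

```text
t 25.75 pt [ 0.4667 -0.3384  0.1398] yaw 0.05 tilt xy [-0.066  0.018] q [-0.67  0.09  1.38 -0.03  1.73  0.9 ] g 0.598 F [ 0.1  0.  -0.7]
-> [0.46 0.29 0.13] 12.8 step 0.048
{"dp":[-0.0004,-0.0483,0.0017],"twist":-1.0,"gripper":45},
{"dp":[0.0004,-0.0483,0.0017],"twist":-1.0,"gripper":45},
{"dp":[0.0012,-0.0483,0.0017],"twist":-1.0,"gripper":45},
{"dp":[0.0021,-0.0483,0.0017],"twist":-1.0,"gripper":45},
{"dp":[0.0029,-0.0482,0.0017],"twist":-1.0,"gripper":45},
{"dp":[0.0037,-0.0482,0.0017],"twist":-1.0,"gripper":45},
{"dp":[0.0045,-0.0481,0.0017],"twist":-1.0,"gripper":45},
{"dp":[0.0054,-0.0480,0.0017],"twist":-1.0,"gripper":45},
{"dp":[0.0062,-0.0479,0.0017],"twist":-1.0,"gripper":45},
{"dp":[0.0070,-0.0478,0.0017],"twist":-1.0,"gripper":45},
{"dp":[0.0078,-0.0477,0.0017],"twist":-1.0,"gripper":45},
{"dp":[0.0086,-0.0475,0.0017],"twist":-1.0,"gripper":45},
{"dp":[0.0094,-0.0474,0.0017],"twist":-1.0,"gripper":45},
```

play_rows --targets '[{"dp":[0,-0.048,0],"twist":-1,"gripper":45},{"dp":[0.0005,-0.048,0],"twist":-1,"gripper":45},{"dp":[0.001,-0.048,0],"twist":-1,"gripper":45},{"dp":[0.002,-0.048,0],"twist":-1,"gripper":45},{"dp":[0.003,-0.048,0],"twist":-1,"gripper":45},{"dp":[0.004,-0.048,0],"twist":-1,"gripper":45},{"dp":[0.0045,-0.048,0],"twist":-1,"gripper":45},{"dp":[0.0055,-0.048,0],"twist":-1,"gripper":45},{"dp":[0.006,-0.048,0],"twist":-1,"gripper":45},{"dp":[0.007,-0.048,0],"twist":-1,"gripper":45},{"dp":[0.008,-0.048,0],"twist":-1,"gripper":45},{"dp":[0,0,0],"twist":0,"gripper":45}]'

```text
clock: 27.25
position: [0.4579, 0.2067, 0.2036]
tcp_rot: [-3.099, 0.096, 0.197]
force: [-1.0, -0.4, -0.4]
gripper_width: 0.45
```

```bash
python3 - <<'E'
from h import *
plan([(.46,.2897,.09,12.8,2,45)])
E
```

```text
t 27.25 pt [0.4497 0.2085 0.124 ] yaw 11.28 tilt xy [-0.102  0.023] q [ 0.33 -0.11  1.61  0.06  1.73  1.71] g 0.45 F [-1.  -0.4 -0.4]
-> [0.46 0.29 0.09] 12.8 step 0.044
{"dp":[0.0145,-0.0381,0.0173],"twist":-0.8,"gripper":45},
{"dp":[0.0150,-0.0379,0.0173],"twist":-0.8,"gripper":45},
```

play_rows --targets '[{"dp":[0,-0.02,-0.0],"twist":0,"gripper":45},{"dp":[0,-0.02,-0.0],"twist":-0.8,"gripper":45},{"dp":[0,-0.02,-0.0],"twist":-0.8,"gripper":45},{"dp":[0,-0.015,-0.0],"twist":0,"gripper":45},{"dp":[0,0,-0.06],"twist":0,"gripper":45},{"dp":[0,0,-0.06],"twist":0,"gripper":45},{"dp":[0,0,-0.06],"twist":0,"gripper":45}]'

```text
clock: 28.12
position: [0.4599, 0.2781, 0.3771]
tcp_rot: [-3.103, 0.117, 0.225]
force: [0.6, 0.3, 0.1]
gripper_width: 0.449
```

```bash
python3 - <<'E'
from h import *
plan([(.46,.2897,.09,12.8,8,45)])
E
```

```text
t 28.12 pt [0.4501 0.2791 0.2977] yaw 12.88 tilt xy [-0.122  0.012] q [0.45 0.02 1.17 0.07 2.05 1.83] g 0.449 F [0.6 0.3 0.1]
-> [0.46 0.29 0.09] 12.8 step 0.026
{"dp":[0.0045,-0.0000,0.0256],"twist":0.0,"gripper":45},
{"dp":[0.0045,-0.0000,0.0256],"twist":0.0,"gripper":45},
{"dp":[0.0045,-0.0000,0.0256],"twist":0.0,"gripper":45},
{"dp":[0.0045,-0.0000,0.0256],"twist":0.0,"gripper":45},
{"dp":[0.0045,-0.0000,0.0256],"twist":0.0,"gripper":45},
{"dp":[0.0045,-0.0000,0.0256],"twist":0.0,"gripper":45},
{"dp":[0.0045,-0.0000,0.0256],"twist":0.0,"gripper":45},
{"dp":[0.0045,-0.0000,0.0256],"twist":0.0,"gripper":45},
```

play_rows --targets '[{"dp":[0,0,0],"twist":0,"gripper":45},{"dp":[0.007,-0.005,0.05],"twist":0,"gripper":45},{"dp":[0.007,0,0.05],"twist":0,"gripper":45},{"dp":[0.005,0,0.04],"twist":0,"gripper":45},{"dp":[0,0,0],"twist":0,"gripper":45}]'

```text
clock: 28.75
position: [0.4616, 0.2908, 0.2361]
tcp_rot: [-3.102, 0.107, 0.224]
force: [0.5, 0.4, 0.4]
gripper_width: 0.451
```

```bash
python3 - <<'E'
from h import *
plan([(.46,.2897,.06,12.8,4,45)])
E
```

```text
t 28.75 pt [0.4525 0.292  0.1566] yaw 12.83 tilt xy [-0.113  0.015] q [0.47 0.01 1.44 0.07 1.79 1.83] g 0.451 F [0.5 0.4 0.4]
-> [0.46 0.29 0.06] 12.8 step 0.024
{"dp":[0.0043,0.0019,0.0238],"twist":0.0,"gripper":45},
{"dp":[0.0043,0.0019,0.0238],"twist":0.0,"gripper":45},
{"dp":[0.0043,0.0019,0.0238],"twist":0.0,"gripper":45},
{"dp":[0.0043,0.0019,0.0238],"twist":0.0,"gripper":45},
```

play_rows --targets '[{"dp":[0.004,0.002,0.022],"twist":0,"gripper":45},{"dp":[0.004,0.002,0.022],"twist":0,"gripper":45},{"dp":[0.004,0.001,0.022],"twist":0,"gripper":45},{"dp":[0.004,0,0.02],"twist":0,"gripper":45},{"dp":[0,0,0],"twist":0,"gripper":45}]'

```text
clock: 29.38
position: [0.4705, 0.2922, 0.1536]
tcp_rot: [-3.1, 0.099, 0.224]
force: [0.5, -0.3, -0.0]
gripper_width: 0.447
```

```bash
python3 - <<'E'
from h import *
plan([(.46,.2897,.027,12.8,3,45)])
E
```

```text
t 29.38 pt [0.4621 0.2938 0.0741] yaw 12.83 tilt xy [-0.106  0.019] q [0.46 0.05 1.54 0.06 1.64 1.81] g 0.447 F [ 0.5 -0.3 -0. ]
-> [0.46  0.29  0.027] 12.8 step 0.016
{"dp":[0.0006,0.0018,0.0157],"twist":0.0,"gripper":45},
{"dp":[0.0006,0.0018,0.0157],"twist":0.0,"gripper":45},
{"dp":[0.0006,0.0018,0.0157],"twist":0.0,"gripper":45},
```

play_rows --targets '[{"dp":[0,0.002,0.016],"twist":0,"gripper":45},{"dp":[0,0.002,0.015],"twist":0,"gripper":45},{"dp":[0,0.001,0.013],"twist":0,"gripper":45},{"dp":[0,0,0],"twist":0,"gripper":15},{"dp":[0,0,0],"twist":0,"gripper":15},{"dp":[0,0,0],"twist":0,"gripper":15},{"dp":[0,0,0],"twist":0,"gripper":15}]'

```text
clock: 30.25
position: [0.4677, 0.2885, 0.1097]
tcp_rot: [-3.099, 0.095, 0.224]
force: [0.8, 0.7, -2.5]
gripper_width: 0.288
```

```bash
python3 - <<'E'
from h import *
plan([]); print(fx(.0098,-.09))
E
```

```text
t 30.25 pt [0.4596 0.2901 0.0302] yaw 12.84 tilt xy [-0.102  0.021] q [0.46 0.06 1.61 0.06 1.55 1.8 ] g 0.288 F [ 0.8  0.7 -2.5]
[ 0.56689274 -0.12444825]
```

```bash
python3 - <<'E'
from h import *
o=env.get_obs()
import h
x,y=fx(.0098,-.07)
# lift first 55 mm (3 rows), then plan from there
class O: pass
p=np.array(o['position']); 
plan([(.4596,.29,.09,12.8,3,15),(x,y,.09,FY,16,15)])
E
```

```text
t 30.25 pt [0.4596 0.2901 0.0302] yaw 12.84 tilt xy [-0.102  0.021] q [0.46 0.06 1.61 0.06 1.55 1.8 ] g 0.288 F [ 0.8  0.7 -2.5]
-> [0.46 0.29 0.09] 12.8 step 0.02
{"dp":[-0.0019,-0.0008,-0.0198],"twist":0.0,"gripper":15},
{"dp":[-0.0019,-0.0008,-0.0198],"twist":0.0,"gripper":15},
{"dp":[-0.0019,-0.0008,-0.0198],"twist":0.0,"gripper":15},
-> [ 0.568 -0.104  0.09 ] -3.75 step 0.026
{"dp":[0.0012,0.0255,-0.0012],"twist":1.0,"gripper":15},
{"dp":[0.0016,0.0255,-0.0012],"twist":1.0,"gripper":15},
{"dp":[0.0021,0.0255,-0.0012],"twist":1.0,"gripper":15},
{"dp":[0.0025,0.0254,-0.0012],"twist":1.0,"gripper":15},
{"dp":[0.0030,0.0254,-0.0012],"twist":1.0,"gripper":15},
{"dp":[0.0034,0.0253,-0.0012],"twist":1.0,"gripper":15},
{"dp":[0.0039,0.0252,-0.0012],"twist":1.0,"gripper":15},
{"dp":[0.0044,0.0252,-0.0012],"twist":1.0,"gripper":15},
{"dp":[0.0048,0.0251,-0.0012],"twist":1.0,"gripper":15},
{"dp":[0.0053,0.0250,-0.0012],"twist":1.0,"gripper":15},
{"dp":[0.0057,0.0249,-0.0012],"twist":1.0,"gripper":15},
{"dp":[0.0062,0.0248,-0.0012],"twist":1.0,"gripper":15},
{"dp":[0.0066,0.0247,-0.0012],"twist":1.0,"gripper":15},
{"dp":[0.0071,0.0246,-0.0012],"twist":1.0,"gripper":15},
{"dp":[0.0075,0.0244,-0.0012],"twist":1.0,"gripper":15},
{"dp":[0.0079,0.0243,-0.0012],"twist":1.0,"gripper":15},
```

play_rows --targets '[{"dp":[-0.002,-0.001,-0.02],"twist":0,"gripper":15},{"dp":[-0.002,-0.001,-0.02],"twist":0,"gripper":15},{"dp":[-0.002,-0.001,-0.02],"twist":0,"gripper":15},{"dp":[0.001,0.0255,-0.002],"twist":1,"gripper":15},{"dp":[0.0015,0.0255,-0.002],"twist":1,"gripper":15},{"dp":[0.002,0.0255,-0.002],"twist":1,"gripper":15},{"dp":[0.0025,0.0255,-0.002],"twist":1,"gripper":15},{"dp":[0.003,0.0255,-0.002],"twist":1,"gripper":15},{"dp":[0.0035,0.0255,-0.002],"twist":1,"gripper":15},{"dp":[0.004,0.025,-0.002],"twist":1,"gripper":15},{"dp":[0.0045,0.025,-0.002],"twist":1,"gripper":15},{"dp":[0.005,0.025,-0.002],"twist":1,"gripper":15}]'

```text
clock: 31.75
position: [0.5335, 0.0628, 0.1997]
tcp_rot: [-3.11, 0.081, 0.065]
force: [0.4, -0.1, -2.3]
gripper_width: 0.286
```

```bash
python3 - <<'E'
from h import *
x,y=fx(.0098,-.07)
plan([(x,y,.085,FY,7,15)])
E
```

```text
t 31.75 pt [0.5268 0.0648 0.12  ] yaw 3.75 tilt xy [-0.083  0.026] q [ 0.04 -0.02  1.52  0.03  1.72  1.55] g 0.286 F [ 0.4 -0.1 -2.3]
-> [ 0.568 -0.104  0.085] -3.75 step 0.025
{"dp":[0.0047,0.0247,0.0039],"twist":1.1,"gripper":15},
{"dp":[0.0052,0.0246,0.0039],"twist":1.1,"gripper":15},
{"dp":[0.0056,0.0245,0.0039],"twist":1.1,"gripper":15},
{"dp":[0.0061,0.0244,0.0039],"twist":1.1,"gripper":15},
{"dp":[0.0065,0.0242,0.0039],"twist":1.1,"gripper":15},
{"dp":[0.0070,0.0241,0.0039],"twist":1.1,"gripper":15},
{"dp":[0.0074,0.0240,0.0039],"twist":1.1,"gripper":15},
```

play_rows --targets '[{"dp":[0.0045,0.0245,0.003],"twist":1.1,"gripper":15},{"dp":[0.005,0.0245,0.003],"twist":1.1,"gripper":15},{"dp":[0.0055,0.0245,0.003],"twist":1.1,"gripper":15},{"dp":[0.006,0.0245,0.003],"twist":1.1,"gripper":15},{"dp":[0.0065,0.024,0.003],"twist":1.1,"gripper":15},{"dp":[0.007,0.024,0.003],"twist":1.1,"gripper":15},{"dp":[0.004,0.014,0.003],"twist":0.6,"gripper":15},{"dp":[0,0,0],"twist":0,"gripper":15}]'

```text
clock: 32.75
position: [0.5744, -0.103, 0.1845]
tcp_rot: [-3.121, 0.071, -0.067]
force: [0.6, 0.2, -1.3]
gripper_width: 0.289
```

```bash
python3 - <<'E'
from h import *
x,y=fx(.0098,-.07)
plan([(x,y,.06,FY,2,15),(x,y,.042,FY,1,15)])
E
```

```text
t 32.75 pt [ 0.5689 -0.101   0.1047] yaw -3.86 tilt xy [-0.069  0.025] q [-0.24  0.11  1.42  0.01  1.68  1.4 ] g 0.289 F [ 0.6  0.2 -1.3]
-> [ 0.568 -0.104  0.06 ] -3.75 step 0.022
{"dp":[0.0013,0.0022,0.0223],"twist":-0.1,"gripper":15},
{"dp":[0.0013,0.0022,0.0223],"twist":-0.1,"gripper":15},
-> [ 0.568 -0.104  0.042] -3.75 step 0.018
{"dp":[0.0013,0.0004,0.0180],"twist":-0.0,"gripper":15},
```

play_rows --targets '[{"dp":[0,0.002,0.02],"twist":0,"gripper":15},{"dp":[0.001,0.002,0.018],"twist":0,"gripper":15},{"dp":[0,0,0],"twist":0,"gripper":15}]'

```text
clock: 33.12
position: [0.5719, -0.1042, 0.1435]
tcp_rot: [-3.12, 0.072, -0.065]
force: [-0.0, -0.4, -1.6]
gripper_width: 0.291
```

```bash
python3 - <<'E'
from h import *
x,y=fx(.009,-.07)
plan([(x,y,.05,FY,1,15),(x,y,.041,FY,1,15)])
E
```

```text
t 33.12 pt [ 0.5663 -0.1021  0.0638] yaw -3.71 tilt xy [-0.07   0.026] q [-0.24  0.12  1.48  0.01  1.61  1.39] g 0.291 F [-0.  -0.4 -1.6]
-> [ 0.567 -0.104  0.05 ] -3.75 step 0.014
{"dp":[0.0023,0.0025,0.0136],"twist":0.0,"gripper":15},
-> [ 0.567 -0.104  0.041] -3.75 step 0.009
{"dp":[0.0006,0.0002,0.0090],"twist":-0.0,"gripper":15},
```

play_rows --targets '[{"dp":[0.0015,0.0025,0.012],"twist":0,"gripper":15},{"dp":[0.0005,0,0.008],"twist":0,"gripper":15},{"dp":[0,0,0.004],"twist":0,"gripper":15},{"dp":[0,0,0],"twist":0,"gripper":15}]'

```text
clock: 33.62
position: [0.5733, -0.1063, 0.1207]
tcp_rot: [-3.121, 0.067, -0.064]
force: [0.1, 0.8, -0.7]
gripper_width: 0.286
```

```bash
python3 - <<'E'
from h import *
x,y=fx(.009,-.07)
plan([(x,y,.041,FY,1,15)])
E
```

```text
t 33.62 pt [ 0.5681 -0.1044  0.0409] yaw -3.67 tilt xy [-0.065  0.024] q [-0.25  0.14  1.51  0.01  1.57  1.39] g 0.286 F [ 0.1  0.8 -0.7]
-> [ 0.567 -0.104  0.041] -3.75 step 0.001
{"dp":[-0.0007,0.0001,-0.0000],"twist":0.1,"gripper":15},
```

play_rows --targets '[{"dp":[0,0,0.001],"twist":0,"gripper":42},{"dp":[0,0,0],"twist":0,"gripper":42},{"dp":[0,0,-0.02],"twist":0,"gripper":42},{"dp":[0,0,-0.03],"twist":0,"gripper":45},{"dp":[0,0,-0.025],"twist":0,"gripper":45},{"dp":[-0.007,-0.03,0],"twist":-0.8,"gripper":45},{"dp":[-0.007,-0.03,0],"twist":-0.8,"gripper":45},{"dp":[-0.007,-0.03,0],"twist":-0.8,"gripper":45},{"dp":[-0.007,-0.03,0],"twist":-0.8,"gripper":45},{"dp":[-0.006,-0.03,0],"twist":-0.8,"gripper":45},{"dp":[-0.006,-0.03,0],"twist":-0.8,"gripper":45},{"dp":[-0.005,-0.03,0],"twist":-0.8,"gripper":45}]'

```text
clock: 35.12
position: [0.5399, 0.1068, 0.2214]
tcp_rot: [-3.116, 0.047, 0.033]
force: [0.3, -0.6, -0.2]
gripper_width: 0.451
```

```bash
python3 - <<'E'
from h import *
plan([(.4684,.365,.10,10,9,45)])
E
```

```text
t 35.12 pt [0.5361 0.1087 0.1415] yaw 1.87 tilt xy [-0.048  0.024] q [ 0.12 -0.01  1.48  0.03  1.72  1.66] g 0.451 F [ 0.3 -0.6 -0.2]
-> [0.468 0.365 0.1  ] 10 step 0.03
{"dp":[-0.0064,-0.0286,0.0056],"twist":-0.9,"gripper":45},
{"dp":[-0.0059,-0.0287,0.0056],"twist":-0.9,"gripper":45},
{"dp":[-0.0055,-0.0288,0.0056],"twist":-0.9,"gripper":45},
{"dp":[-0.0050,-0.0288,0.0056],"twist":-0.9,"gripper":45},
{"dp":[-0.0045,-0.0289,0.0056],"twist":-0.9,"gripper":45},
{"dp":[-0.0041,-0.0290,0.0056],"twist":-0.9,"gripper":45},
{"dp":[-0.0036,-0.0290,0.0056],"twist":-0.9,"gripper":45},
{"dp":[-0.0032,-0.0291,0.0056],"twist":-0.9,"gripper":45},
{"dp":[-0.0027,-0.0291,0.0056],"twist":-0.9,"gripper":45},
```

play_rows --targets '[{"dp":[-0.0065,-0.0285,0.004],"twist":-0.9,"gripper":45},{"dp":[-0.006,-0.0285,0.004],"twist":-0.9,"gripper":45},{"dp":[-0.0055,-0.029,0.004],"twist":-0.9,"gripper":45},{"dp":[-0.005,-0.029,0.004],"twist":-0.9,"gripper":45},{"dp":[-0.0045,-0.029,0.004],"twist":-0.9,"gripper":45},{"dp":[-0.004,-0.029,0.004],"twist":-0.9,"gripper":45},{"dp":[-0.0035,-0.029,0.004],"twist":-0.9,"gripper":45},{"dp":[-0.003,-0.025,0.004],"twist":-0.9,"gripper":45},{"dp":[-0.0025,-0.012,0.004],"twist":-0.9,"gripper":45},{"dp":[0,0,0],"twist":0,"gripper":45}]'

```text
clock: 36.38
position: [0.4753, 0.3522, 0.2113]
tcp_rot: [-3.106, 0.024, 0.183]
force: [-0.6, 0.4, 0.1]
gripper_width: 0.452
```

```bash
python3 - <<'E'
from h import *
plan([(.4684,.365,.06,10,2,45),(.4684,.365,.029,10,2,45)])
im=env.capture('scene');im2=env.capture('top')
a=cv2.resize(im[180:280,215:315],None,fx=4,fy=4,interpolation=cv2.INTER_CUBIC)
b=cv2.resize(im2[205:305,320:420],None,fx=4,fy=4,interpolation=cv2.INTER_CUBIC)
cv2.imwrite('pics/c9.png',cv2.convertScaleAbs(np.hstack([a,b]),alpha=1.4,beta=10))
E
```

```text
t 36.38 pt [0.4729 0.3547 0.1313] yaw 10.47 tilt xy [-0.03   0.031] q [0.56 0.07 1.41 0.04 1.67 1.95] g 0.452 F [-0.6  0.4  0.1]
-> [0.468 0.365 0.06 ] 10 step 0.036
{"dp":[-0.0004,-0.0042,0.0359],"twist":0.2,"gripper":45},
{"dp":[-0.0004,-0.0042,0.0359],"twist":0.2,"gripper":45},
-> [0.468 0.365 0.029] 10 step 0.015
{"dp":[0.0004,0.0006,0.0155],"twist":0.0,"gripper":45},
{"dp":[0.0004,0.0006,0.0155],"twist":0.0,"gripper":45},
```

View pics/c9.png

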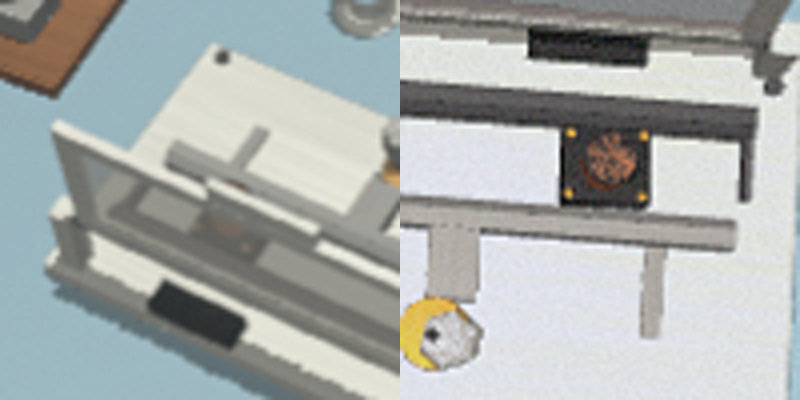

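The first module sits flat between the rails at about top-view (471,246). Next, module 3.

play_rows --targets '[{"dp":[0,-0.0045,0.025],"twist":0.2,"gripper":45},{"dp":[0,-0.0045,0.025],"twist":0.2,"gripper":45},{"dp":[0,0,0.02],"twist":0,"gripper":45},{"dp":[0,0,0],"twist":0,"gripper":45}]'

```text
clock: 36.98
position: [0.4744, 0.3593, 0.1419]
tcp_rot: [-3.106, 0.021, 0.169]
force: [0.1, -0.3, 0.2]
gripper_width: 0.447
```

```bash
python3 - <<'E'
from h import *
plan([(.4684,.365,.029,10,2,45)])
E
```

```text
t 36.98 pt [0.4723 0.3618 0.0619] yaw 9.66 tilt xy [-0.027  0.031] q [0.57 0.11 1.5  0.04 1.54 1.97] g 0.447 F [ 0.1 -0.3  0.2]
-> [0.468 0.365 0.029] 10 step 0.017
{"dp":[-0.0013,-0.0013,0.0166],"twist":-0.2,"gripper":45},
{"dp":[-0.0013,-0.0013,0.0166],"twist":-0.2,"gripper":45},
```

play_rows --targets '[{"dp":[-0.0013,-0.0013,0.016],"twist":0,"gripper":45},{"dp":[-0.0013,-0.0013,0.016],"twist":-0.3,"gripper":45},{"dp":[0,0,0],"twist":0,"gripper":15},{"dp":[0,0,0],"twist":0,"gripper":15},{"dp":[0,0,0],"twist":0,"gripper":15},{"dp":[0,0,0],"twist":0,"gripper":15}]'

```text
clock: 37.72
position: [0.4716, 0.3626, 0.1108]
tcp_rot: [-3.105, 0.017, 0.174]
force: [-1.4, -0.0, -1.3]
gripper_width: 0.287
```

```bash
python3 - <<'E'
from h import *
x,y=fx(.0098,-.015)
plan([(.4684,.365,.095,10,3,15),(x,y,.095,FY,15,15)])
E
```

```text
t 37.73 pt [0.4698 0.3653 0.0308] yaw 9.95 tilt xy [-0.023  0.033] q [0.58 0.12 1.54 0.04 1.48 1.97] g 0.287 F [-1.4 -0.  -1.3]
-> [0.468 0.365 0.095] 10 step 0.021
{"dp":[-0.0008,-0.0008,-0.0214],"twist":-0.0,"gripper":15},
{"dp":[-0.0008,-0.0008,-0.0214],"twist":-0.0,"gripper":15},
{"dp":[-0.0008,-0.0008,-0.0214],"twist":-0.0,"gripper":15},
-> [ 0.572 -0.05   0.095] -3.75 step 0.028
{"dp":[0.0020,0.0284,-0.0011],"twist":0.9,"gripper":15},
{"dp":[0.0024,0.0284,-0.0011],"twist":0.9,"gripper":15},
{"dp":[0.0029,0.0283,-0.0011],"twist":0.9,"gripper":15},
{"dp":[0.0033,0.0283,-0.0011],"twist":0.9,"gripper":15},
{"dp":[0.0038,0.0282,-0.0011],"twist":0.9,"gripper":15},
{"dp":[0.0043,0.0281,-0.0011],"twist":0.9,"gripper":15},
{"dp":[0.0047,0.0281,-0.0011],"twist":0.9,"gripper":15},
{"dp":[0.0051,0.0280,-0.0011],"twist":0.9,"gripper":15},
{"dp":[0.0056,0.0279,-0.0011],"twist":0.9,"gripper":15},
{"dp":[0.0060,0.0278,-0.0011],"twist":0.9,"gripper":15},
{"dp":[0.0065,0.0277,-0.0011],"twist":0.9,"gripper":15},
{"dp":[0.0069,0.0276,-0.0011],"twist":0.9,"gripper":15},
{"dp":[0.0074,0.0275,-0.0011],"twist":0.9,"gripper":15},
{"dp":[0.0078,0.0274,-0.0011],"twist":0.9,"gripper":15},
{"dp":[0.0082,0.0272,-0.0011],"twist":0.9,"gripper":15},
```

play_rows --targets '[{"dp":[-0.001,-0.001,-0.021],"twist":0,"gripper":15},{"dp":[-0.001,-0.001,-0.021],"twist":0,"gripper":15},{"dp":[-0.001,-0.001,-0.021],"twist":0,"gripper":15},{"dp":[0.002,0.0285,-0.001],"twist":0.9,"gripper":15},{"dp":[0.0025,0.0285,-0.001],"twist":0.9,"gripper":15},{"dp":[0.003,0.0285,-0.001],"twist":0.9,"gripper":15},{"dp":[0.0035,0.0285,-0.001],"twist":0.9,"gripper":15},{"dp":[0.004,0.028,-0.001],"twist":0.9,"gripper":15},{"dp":[0.0045,0.028,-0.001],"twist":0.9,"gripper":15},{"dp":[0.0045,0.028,-0.001],"twist":0.9,"gripper":15},{"dp":[0.005,0.028,-0.001],"twist":0.9,"gripper":15},{"dp":[0.0055,0.028,-0.001],"twist":0.9,"gripper":15}]'

```text
clock: 39.22
position: [0.5354, 0.1095, 0.1973]
tcp_rot: [-3.1, 0.001, 0.032]
force: [0.6, 0.1, -0.9]
gripper_width: 0.284
```

```bash
python3 - <<'E'
from h import *
x,y=fx(.0112,-.015)
plan([(x,y,.085,FY,6,15)])
E
```

```text
t 39.23 pt [0.5352 0.1128 0.1173] yaw 1.84 tilt xy [-0.002  0.041] q [ 0.12 -0.05  1.56  0.04  1.63  1.66] g 0.284 F [ 0.6  0.1 -0.9]
-> [ 0.573 -0.05   0.085] -3.75 step 0.028
{"dp":[0.0055,0.0275,0.0043],"twist":0.9,"gripper":15},
{"dp":[0.0059,0.0274,0.0043],"twist":0.9,"gripper":15},
{"dp":[0.0064,0.0273,0.0043],"twist":0.9,"gripper":15},
{"dp":[0.0068,0.0272,0.0043],"twist":0.9,"gripper":15},
{"dp":[0.0072,0.0271,0.0043],"twist":0.9,"gripper":15},
{"dp":[0.0077,0.0269,0.0043],"twist":0.9,"gripper":15},
```

play_rows --targets '[{"dp":[0.0055,0.027,0.002],"twist":0.9,"gripper":15},{"dp":[0.006,0.027,0.002],"twist":0.9,"gripper":15},{"dp":[0.0065,0.027,0.002],"twist":0.9,"gripper":15},{"dp":[0.007,0.027,0.002],"twist":0.9,"gripper":15},{"dp":[0.007,0.027,0.002],"twist":0.9,"gripper":15},{"dp":[0.005,0.016,0.002],"twist":0.9,"gripper":15},{"dp":[0,0,0.01],"twist":0,"gripper":15},{"dp":[0,0,0.01],"twist":0,"gripper":15},{"dp":[0,0,0],"twist":0,"gripper":15}]'

```text
clock: 40.35
position: [0.5742, -0.0453, 0.1706]
tcp_rot: [-3.099, -0.009, -0.066]
force: [-1.1, -0.3, -0.5]
gripper_width: 0.285
```

```bash
python3 - <<'E'
from h import *
x,y=fx(.0112,-.015)
plan([(x,y,.06,FY,1,15)])
E
```

```text
t 40.35 pt [ 0.5751 -0.0419  0.0907] yaw -3.81 tilt xy [0.012 0.042] q [-0.16  0.04  1.52  0.04  1.58  1.48] g 0.285 F [-1.1 -0.3 -0.5]
-> [ 0.573 -0.05   0.06 ] -3.75 step 0.032
{"dp":[-0.0017,0.0092,0.0303],"twist":-0.1,"gripper":15},
```

play_rows --targets '[{"dp":[-0.002,0.009,0.014],"twist":-0.1,"gripper":15},{"dp":[0,0,0.015],"twist":0,"gripper":15},{"dp":[0,0,0],"twist":0,"gripper":15}]'

```text
clock: 40.72
position: [0.5713, -0.0521, 0.1385]
tcp_rot: [-3.099, -0.007, -0.063]
force: [-0.3, 0.3, -1.8]
gripper_width: 0.289
```

```bash
python3 - <<'E'
from h import *
x,y=fx(.0102,-.015)
plan([(x,y,.05,FY,1,15),(x,y,.042,FY,1,15)])
E
```

```text
t 40.73 pt [ 0.5721 -0.0487  0.0586] yaw -3.59 tilt xy [0.01  0.042] q [-0.17  0.05  1.57  0.04  1.52  1.46] g 0.289 F [-0.3  0.3 -1.8]
-> [ 0.572 -0.05   0.05 ] -3.75 step 0.009
{"dp":[0.0001,0.0013,0.0085],"twist":0.2,"gripper":15},
-> [ 0.572 -0.05   0.042] -3.75 step 0.008
{"dp":[-0.0001,0.0003,0.0080],"twist":-0.0,"gripper":15},
```

play_rows --targets '[{"dp":[0,0.001,0.008],"twist":0.2,"gripper":15},{"dp":[0,0,0.007],"twist":0,"gripper":15},{"dp":[0,0,0.003],"twist":0,"gripper":15},{"dp":[0,0,0],"twist":0,"gripper":15}]'

```text
clock: 41.22
position: [0.5726, -0.0523, 0.1217]
tcp_rot: [-3.099, -0.011, -0.066]
force: [0.2, -0.7, -0.4]
gripper_width: 0.286
```

```bash
python3 - <<'E'
from h import *
x,y=fx(.0102,-.015)
plan([(x,y,.042,FY,1,15)])
E
```

```text
t 41.23 pt [ 0.5737 -0.049   0.0418] yaw -3.8 tilt xy [0.014 0.042] q [-0.17  0.06  1.59  0.04  1.49  1.46] g 0.286 F [ 0.2 -0.7 -0.4]
-> [ 0.572 -0.05   0.042] -3.75 step 0.002
{"dp":[-0.0015,0.0007,-0.0003],"twist":-0.0,"gripper":15},
```

play_rows --targets '[{"dp":[0,0,0],"twist":0,"gripper":42},{"dp":[0,0,0],"twist":0,"gripper":42},{"dp":[0,0,-0.02],"twist":0,"gripper":42},{"dp":[0,0,-0.03],"twist":0,"gripper":45},{"dp":[0,0,-0.025],"twist":0,"gripper":45},{"dp":[-0.004,-0.03,0],"twist":0,"gripper":45},{"dp":[-0.004,-0.03,0],"twist":0,"gripper":45},{"dp":[-0.004,-0.03,0],"twist":0,"gripper":45},{"dp":[-0.004,-0.03,0],"twist":0,"gripper":45},{"dp":[-0.004,-0.03,0],"twist":0,"gripper":45},{"dp":[-0.004,-0.03,0],"twist":0,"gripper":45},{"dp":[-0.004,-0.03,0],"twist":0,"gripper":45}]'

```text
clock: 42.72
position: [0.5592, 0.1592, 0.2249]
tcp_rot: [-3.098, -0.029, -0.071]
force: [0.2, 0.1, 0.1]
gripper_width: 0.452
```

```bash
python3 - <<'E'
from h import *
plan([(.5496,.3702,.10,32.6,8,45)])
E
```

```text
t 42.73 pt [0.5618 0.1626 0.145 ] yaw -4.09 tilt xy [0.032 0.042] q [0.2  0.01 1.45 0.03 1.64 1.85] g 0.452 F [0.2 0.1 0.1]
-> [0.55 0.37 0.1 ] 32.6 step 0.027
{"dp":[-0.0035,-0.0255,0.0066],"twist":-4.6,"gripper":45},
{"dp":[-0.0015,-0.0257,0.0066],"twist":-4.6,"gripper":45},
{"dp":[0.0006,-0.0257,0.0066],"twist":-4.6,"gripper":45},
{"dp":[0.0026,-0.0256,0.0066],"twist":-4.6,"gripper":45},
{"dp":[0.0047,-0.0253,0.0066],"twist":-4.6,"gripper":45},
{"dp":[0.0067,-0.0249,0.0066],"twist":-4.6,"gripper":45},
{"dp":[0.0087,-0.0243,0.0066],"twist":-4.6,"gripper":45},
{"dp":[0.0106,-0.0235,0.0066],"twist":-4.6,"gripper":45},
```

play_rows --targets '[{"dp":[-0.0035,-0.0255,0.004],"twist":-4.6,"gripper":45},{"dp":[-0.0015,-0.0255,0.004],"twist":-4.6,"gripper":45},{"dp":[0.0005,-0.0255,0.004],"twist":-4.6,"gripper":45},{"dp":[0.0025,-0.0255,0.004],"twist":-4.6,"gripper":45},{"dp":[0.0045,-0.0255,0.004],"twist":-4.6,"gripper":45},{"dp":[0.0065,-0.025,0.004],"twist":-4.6,"gripper":45},{"dp":[0.0085,-0.022,0.004],"twist":-4.6,"gripper":45},{"dp":[0.006,-0.012,0.01],"twist":-4,"gripper":45},{"dp":[0,0,0.015],"twist":0,"gripper":45},{"dp":[0,0,0],"twist":0,"gripper":45}]'

```text
clock: 43.98
position: [0.5478, 0.3606, 0.1958]
tcp_rot: [-3.127, -0.067, 0.582]
force: [0.1, 0.7, -0.5]
gripper_width: 0.451
```

```bash
python3 - <<'E'
from h import *
plan([(.5496,.3702,.065,32.6,2,45)])
E
```

```text
t 43.98 pt [0.5516 0.3645 0.116 ] yaw 33.36 tilt xy [0.048 0.049] q [0.52 0.2  1.3  0.02 1.57 1.51] g 0.451 F [ 0.1  0.7 -0.5]
-> [0.55  0.37  0.065] 32.6 step 0.026
{"dp":[-0.0010,-0.0025,0.0255],"twist":0.4,"gripper":45},
{"dp":[-0.0010,-0.0025,0.0255],"twist":0.4,"gripper":45},
```

play_rows --targets '[{"dp":[-0.001,-0.0025,0.022],"twist":0.4,"gripper":45},{"dp":[-0.001,-0.0025,0.022],"twist":0.3,"gripper":45},{"dp":[0,0,0.012],"twist":0,"gripper":45},{"dp":[0,0,0],"twist":0,"gripper":45}]'

```text
clock: 44.48
position: [0.5478, 0.364, 0.1421]
tcp_rot: [-3.127, -0.07, 0.563]
force: [0.3, 0.1, -0.0]
gripper_width: 0.451
```

```bash
python3 - <<'E'
from h import *
plan([(.5496,.3702,.030,32.6,2,45)])
E
```

```text
t 44.48 pt [0.5519 0.368  0.0623] yaw 32.24 tilt xy [0.052 0.05 ] q [0.53 0.22 1.37 0.02 1.48 1.53] g 0.451 F [ 0.3  0.1 -0. ]
-> [0.55 0.37 0.03] 32.6 step 0.016
{"dp":[-0.0015,-0.0013,0.0161],"twist":-0.2,"gripper":45},
{"dp":[-0.0015,-0.0013,0.0161],"twist":-0.2,"gripper":45},
```

play_rows --targets '[{"dp":[-0.0015,-0.0015,0.016],"twist":-0.2,"gripper":45},{"dp":[-0.0015,-0.0015,0.016],"twist":-0.2,"gripper":45},{"dp":[0,0,0],"twist":0,"gripper":15},{"dp":[0,0,0],"twist":0,"gripper":15},{"dp":[0,0,0],"twist":0,"gripper":15},{"dp":[0,0,0],"twist":0,"gripper":15}]'

```text
clock: 45.22
position: [0.546, 0.3668, 0.1103]
tcp_rot: [-3.128, -0.073, 0.57]
force: [0.3, -0.7, -1.5]
gripper_width: 0.289
```

```bash
python3 - <<'E'
from h import *
x,y=fx(.0098,.04)
plan([(.5496,.3702,.095,32.6,3,15),(.555,.29,.095,5,3,15),(x,y,.095,FY,9,15)])
E
```

```text
t 45.23 pt [0.5503 0.3709 0.0305] yaw 32.63 tilt xy [0.054 0.051] q [0.53 0.24 1.41 0.02 1.42 1.53] g 0.289 F [ 0.3 -0.7 -1.5]
-> [0.55  0.37  0.095] 32.6 step 0.021
{"dp":[0.0013,-0.0002,-0.0215],"twist":0.0,"gripper":15},
{"dp":[0.0013,-0.0002,-0.0215],"twist":0.0,"gripper":15},
{"dp":[0.0013,-0.0002,-0.0215],"twist":0.0,"gripper":15},
-> [0.555 0.29  0.095] 5 step 0.027
{"dp":[-0.0129,0.0235,-0.0013],"twist":9.2,"gripper":15},
{"dp":[-0.0089,0.0252,-0.0013],"twist":9.2,"gripper":15},
{"dp":[-0.0048,0.0263,-0.0013],"twist":9.2,"gripper":15},
-> [0.575 0.005 0.095] -3.75 step 0.032
{"dp":[-0.0005,0.0317,-0.0015],"twist":1.0,"gripper":15},
{"dp":[0.0001,0.0317,-0.0015],"twist":1.0,"gripper":15},
{"dp":[0.0006,0.0317,-0.0015],"twist":1.0,"gripper":15},
{"dp":[0.0011,0.0317,-0.0015],"twist":1.0,"gripper":15},
{"dp":[0.0017,0.0316,-0.0015],"twist":1.0,"gripper":15},
{"dp":[0.0022,0.0316,-0.0015],"twist":1.0,"gripper":15},
{"dp":[0.0027,0.0316,-0.0015],"twist":1.0,"gripper":15},
{"dp":[0.0033,0.0315,-0.0015],"twist":1.0,"gripper":15},
{"dp":[0.0038,0.0315,-0.0015],"twist":1.0,"gripper":15},
```

play_rows --targets '[{"dp":[0.0015,0,-0.022],"twist":0,"gripper":15},{"dp":[0.0015,0,-0.022],"twist":0,"gripper":15},{"dp":[0.0015,0,-0.022],"twist":0,"gripper":15},{"dp":[-0.013,0.0235,-0.002],"twist":9.2,"gripper":15},{"dp":[-0.009,0.025,-0.002],"twist":9.2,"gripper":15},{"dp":[-0.005,0.026,-0.002],"twist":9.2,"gripper":15},{"dp":[-0.0005,0.0295,-0.001],"twist":1,"gripper":15},{"dp":[0,0.0295,-0.001],"twist":1,"gripper":15},{"dp":[0.0005,0.0295,-0.001],"twist":1,"gripper":15},{"dp":[0.001,0.0295,-0.001],"twist":1,"gripper":15},{"dp":[0.0015,0.0295,-0.001],"twist":1,"gripper":15}]'

```text
clock: 46.6
position: [0.5581, 0.1332, 0.1786]
tcp_rot: [-3.09, -0.053, -0.016]
force: [0.2, 0.3, -1.3]
gripper_width: 0.285
```

```bash
python3 - <<'E'
from h import *
x,y=fx(.0098,.04)
plan([(x,y,.085,FY,5,15)])
E
```

```text
t 46.6 pt [0.5624 0.1372 0.0988] yaw -0.9 tilt xy [0.054 0.05 ] q [ 0.16 -0.01  1.56  0.04  1.54  1.74] g 0.285 F [ 0.2  0.3 -1.3]
-> [0.575 0.005 0.085] -3.75 step 0.027
{"dp":[0.0029,0.0265,0.0016],"twist":0.6,"gripper":15},
{"dp":[0.0031,0.0264,0.0016],"twist":0.6,"gripper":15},
{"dp":[0.0034,0.0264,0.0016],"twist":0.6,"gripper":15},
{"dp":[0.0036,0.0264,0.0016],"twist":0.6,"gripper":15},
{"dp":[0.0039,0.0263,0.0016],"twist":0.6,"gripper":15},
```

play_rows --targets '[{"dp":[0.003,0.0255,0],"twist":0.6,"gripper":15},{"dp":[0.003,0.0255,0],"twist":0.6,"gripper":15},{"dp":[0.0035,0.0255,0],"twist":0.6,"gripper":15},{"dp":[0.0035,0.025,0],"twist":0.6,"gripper":15},{"dp":[0.0035,0.02,0],"twist":0.6,"gripper":15},{"dp":[0,0,0.005],"twist":0,"gripper":15},{"dp":[0,0,0],"twist":0,"gripper":15}]'

```text
clock: 47.48
position: [0.5705, 0.0058, 0.168]
tcp_rot: [-3.088, -0.051, -0.073]
force: [0.4, -0.3, -1.4]
gripper_width: 0.285
```

```bash
python3 - <<'E'
from h import *
x,y=fx(.0108,.04)
plan([(x,y,.06,FY,2,15)])
E
```

```text
t 47.48 pt [0.5748 0.0098 0.0882] yaw -4.18 tilt xy [0.055 0.05 ] q [-0.07 -0.01  1.58  0.05  1.53  1.57] g 0.285 F [ 0.4 -0.3 -1.4]
-> [0.576 0.005 0.06 ] -3.75 step 0.014
{"dp":[0.0002,0.0030,0.0140],"twist":-0.2,"gripper":15},
{"dp":[0.0002,0.0030,0.0140],"twist":-0.2,"gripper":15},
```

play_rows --targets '[{"dp":[0,0.003,0.014],"twist":-0.2,"gripper":15},{"dp":[0,0.003,0.014],"twist":-0.2,"gripper":15},{"dp":[0,0,0],"twist":0,"gripper":15}]'

```text
clock: 47.85
position: [0.5711, 0.0029, 0.1369]
tcp_rot: [-3.088, -0.05, -0.063]
force: [-0.3, 0.0, -0.3]
gripper_width: 0.284
```

```bash
python3 - <<'E'
from h import *
x,y=fx(.0108,.04)
plan([(x,y,.050,FY,1,15),(x,y,.042,FY,1,15)])
E
```

```text
t 47.85 pt [0.5754 0.0069 0.0571] yaw -3.6 tilt xy [0.053 0.051] q [-0.08  0.01  1.61  0.05  1.47  1.55] g 0.284 F [-0.3  0.  -0.3]
-> [0.576 0.005 0.05 ] -3.75 step 0.007
{"dp":[0.0008,0.0020,0.0071],"twist":0.2,"gripper":15},
-> [0.576 0.005 0.042] -3.75 step 0.008
{"dp":[-0.0004,0.0004,0.0080],"twist":-0.0,"gripper":15},
```

play_rows --targets '[{"dp":[0.0005,0.002,0.007],"twist":0.1,"gripper":15},{"dp":[0,0.0005,0.0075],"twist":0,"gripper":15},{"dp":[0,0,0.003],"twist":0,"gripper":15},{"dp":[0,0,0],"twist":0,"gripper":15}]'

```text
clock: 48.35
position: [0.5732, 0.0017, 0.1222]
tcp_rot: [-3.087, -0.053, -0.064]
force: [-1.2, -1.1, -1.7]
gripper_width: 0.287
```

```bash
python3 - <<'E'
from h import *
x,y=fx(.0108,.04)
plan([(x,y,.042,FY,1,15)])
E
```

```text
t 48.35 pt [0.5777 0.0057 0.0424] yaw -3.65 tilt xy [0.056 0.051] q [-0.08  0.02  1.63  0.06  1.44  1.55] g 0.287 F [-1.2 -1.1 -1.7]
-> [0.576 0.005 0.042] -3.75 step 0.001
{"dp":[-0.0013,0.0006,0.0003],"twist":0.1,"gripper":15},
```

play_rows --targets '[{"dp":[0,0,0.001],"twist":0,"gripper":42},{"dp":[0,0,0],"twist":0,"gripper":42},{"dp":[0,0,-0.02],"twist":0,"gripper":42},{"dp":[0,0,-0.03],"twist":0,"gripper":45},{"dp":[0,0,-0.03],"twist":0,"gripper":45},{"dp":[-0.004,-0.03,-0.002],"twist":0,"gripper":45},{"dp":[-0.004,-0.03,-0.002],"twist":0,"gripper":45},{"dp":[-0.004,-0.03,-0.002],"twist":0,"gripper":45},{"dp":[-0.004,-0.03,-0.002],"twist":0,"gripper":45},{"dp":[-0.004,-0.03,-0.002],"twist":0,"gripper":45},{"dp":[-0.004,-0.03,-0.002],"twist":0,"gripper":45},{"dp":[-0.004,-0.03,-0.002],"twist":0,"gripper":45}]'

```text
clock: 49.85
position: [0.5546, 0.2114, 0.2443]
tcp_rot: [-3.084, -0.071, -0.07]
force: [0.7, -0.8, -0.1]
gripper_width: 0.453
```

play_rows --targets '[{"dp":[-0.002,-0.03,0],"twist":0,"gripper":45},{"dp":[-0.002,-0.03,0],"twist":-10.6,"gripper":45},{"dp":[0,0,0],"twist":-10.6,"gripper":45},{"dp":[0,0,0],"twist":-10.6,"gripper":45},{"dp":[0,0,0],"twist":-10.6,"gripper":45},{"dp":[0,0,0],"twist":-10.6,"gripper":45},{"dp":[0,0,0],"twist":-10.6,"gripper":45},{"dp":[0,0,0],"twist":-10.6,"gripper":45},{"dp":[0,0,0],"twist":-10.6,"gripper":45},{"dp":[0,0,0],"twist":-10.6,"gripper":45},{"dp":[0,0,0],"twist":-10.6,"gripper":45},{"dp":[0,0,0],"twist":-10.6,"gripper":45}]'

```text
clock: 51.35
position: [0.5549, 0.2763, 0.2701]
tcp_rot: [3.029, -0.017, 1.999]
force: [0.0, 0.4, 0.8]
gripper_width: 0.45
```

```bash
python3 - <<'E'
from h import *
plan([(.5504,.2897,.09,133.7,3,45)])
im2=env.capture('top')
b=cv2.resize(im2[205:305,310:420],None,fx=3.6,fy=3.6,interpolation=cv2.INTER_CUBIC)
a=cv2.resize(im2[205:305,200:310],None,fx=3.6,fy=3.6,interpolation=cv2.INTER_CUBIC)
cv2.imwrite('pics/c10.png',cv2.convertScaleAbs(np.hstack([a,b]),alpha=1.4,beta=10))
E
```

```text
t 51.35 pt [0.5626 0.2812 0.1906] yaw 114.54 tilt xy [0.095 0.062] q [ 0.4   0.06  1.33  0.02  1.65 -0.03] g 0.45 F [0.  0.4 0.8]
-> [0.55 0.29 0.09] 133.7 step 0.034
{"dp":[0.0037,-0.0063,0.0331],"twist":-6.4,"gripper":45},
{"dp":[0.0043,-0.0058,0.0331],"twist":-6.4,"gripper":45},
{"dp":[0.0050,-0.0053,0.0331],"twist":-6.4,"gripper":45},
```

View pics/c10.png

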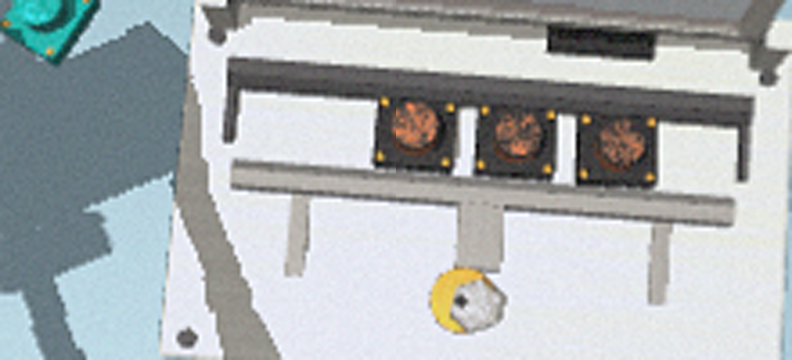

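play_rows --targets '[{"dp":[0.05,0.023,0],"twist":0,"gripper":45},{"dp":[0.05,0.023,0],"twist":0,"gripper":45},{"dp":[0.05,0.023,0],"twist":0,"gripper":45},{"dp":[0,0,0],"twist":0,"gripper":45},{"dp":[-0.05,-0.023,0],"twist":0,"gripper":45},{"dp":[-0.05,-0.023,0],"twist":0,"gripper":45},{"dp":[-0.05,-0.023,0],"twist":0,"gripper":45},{"dp":[0,0,0],"twist":0,"gripper":45}]'

```text
clock: 52.4
position: [0.5532, 0.2735, 0.2768]
tcp_rot: [3.022, -0.017, 1.983]
force: [0.3, 0.7, -0.1]
gripper_width: 0.452
```

```bash
python3 - <<'E'
from h import *
plan([(.5504,.2897,.09,133.7,3,45)])
E
```

```text
t 52.4 pt [0.5614 0.2786 0.1974] yaw 113.61 tilt xy [0.103 0.063] q [ 0.4   0.05  1.33  0.02  1.65 -0.01] g 0.452 F [ 0.3  0.7 -0.1]
-> [0.55 0.29 0.09] 133.7 step 0.036
{"dp":[0.0043,-0.0061,0.0354],"twist":-6.7,"gripper":45},
{"dp":[0.0049,-0.0056,0.0354],"twist":-6.7,"gripper":45},
{"dp":[0.0056,-0.0050,0.0354],"twist":-6.7,"gripper":45},
```

play_rows --targets '[{"dp":[0.0045,-0.006,0.034],"twist":-6.7,"gripper":45},{"dp":[0.005,-0.0055,0.034],"twist":-6.7,"gripper":45},{"dp":[0.0055,-0.005,0.025],"twist":-6.5,"gripper":45},{"dp":[0,0,0],"twist":0,"gripper":45}]'

```text
clock: 52.9
position: [0.5418, 0.2842, 0.1858]
tcp_rot: [3.015, 0.027, 2.327]
force: [0.1, -0.4, -0.2]
gripper_width: 0.445
```

```bash
python3 - <<'E'
from h import *
plan([(.5504,.2897,.070,133.7,2,45),(.5504,.2897,.038,133.7,2,45)],.072)
E
```

```text
t 52.9 pt [0.5497 0.2891 0.1144] yaw 133.35 tilt xy [0.11  0.067] q [ 0.42  0.04  1.5   0.02  1.48 -0.34] g 0.445 F [ 0.1 -0.4 -0.2]
-> [0.55 0.29 0.07] 133.7 step 0.022
{"dp":[0.0006,-0.0023,0.0221],"twist":-0.2,"gripper":45},
{"dp":[0.0006,-0.0023,0.0221],"twist":-0.2,"gripper":45},
-> [0.55  0.29  0.038] 133.7 step 0.016
{"dp":[0.0004,-0.0020,0.0159],"twist":-0.0,"gripper":45},
{"dp":[0.0004,-0.0020,0.0159],"twist":-0.0,"gripper":45},
```

play_rows --targets '[{"dp":[0.0005,-0.0025,0.02],"twist":-0.2,"gripper":45},{"dp":[0.0005,-0.0025,0.02],"twist":-0.2,"gripper":45},{"dp":[0.0005,-0.002,0.014],"twist":0,"gripper":45},{"dp":[0,0,0],"twist":0,"gripper":45}]'

```text
clock: 53.4
position: [0.543, 0.2848, 0.1309]
tcp_rot: [3.011, 0.029, 2.329]
force: [-0.3, -0.6, 0.8]
gripper_width: 0.447
```

```bash
python3 - <<'E'
from h import *
plan([(.5504,.2897,.039,133.7,2,45)],.072)
E
```

```text
t 53.4 pt [0.5512 0.2898 0.0596] yaw 133.43 tilt xy [0.114 0.069] q [ 0.42  0.07  1.57  0.02  1.38 -0.34] g 0.447 F [-0.3 -0.6  0.8]
-> [0.55  0.29  0.039] 133.7 step 0.01
{"dp":[0.0006,-0.0017,0.0101],"twist":-0.1,"gripper":45},
{"dp":[0.0006,-0.0017,0.0101],"twist":-0.1,"gripper":45},
```

play_rows --targets '[{"dp":[0.0005,-0.0017,0.01],"twist":-0.1,"gripper":45},{"dp":[0.0005,-0.0017,0.009],"twist":-0.1,"gripper":45},{"dp":[0,0,0],"twist":0,"gripper":15},{"dp":[0,0,0],"twist":0,"gripper":15},{"dp":[0,0,0],"twist":0,"gripper":15},{"dp":[0,0,0],"twist":0,"gripper":15}]'

```text
clock: 54.15
position: [0.5427, 0.2847, 0.112]
tcp_rot: [3.009, 0.03, 2.332]
force: [0.2, 0.4, -1.7]
gripper_width: 0.296
```

```bash
python3 - <<'E'
from h import *
x,y=fx(.0098,.095)
plan([(.5504,.2897,.105,133.7,3,15),(.565,.2,.105,176.25,5,15),(x,y,.1,176.25,5,15)],.072)
E
```

```text
t 54.15 pt [0.551  0.2897 0.0406] yaw 133.6 tilt xy [0.116 0.07 ] q [ 0.42  0.08  1.59  0.02  1.34 -0.35] g 0.296 F [ 0.2  0.4 -1.7]
-> [0.55  0.29  0.105] 133.7 step 0.021
{"dp":[-0.0005,0.0027,-0.0213],"twist":-0.0,"gripper":15},
{"dp":[-0.0005,0.0027,-0.0213],"twist":-0.0,"gripper":15},
{"dp":[-0.0005,0.0027,-0.0213],"twist":-0.0,"gripper":15},
-> [0.565 0.2   0.105] 176.25 step 0.018
{"dp":[-0.0150,-0.0103,-0.0009],"twist":-8.5,"gripper":15},
{"dp":[-0.0133,-0.0124,-0.0009],"twist":-8.5,"gripper":15},
{"dp":[-0.0113,-0.0142,-0.0009],"twist":-8.5,"gripper":15},
{"dp":[-0.0091,-0.0157,-0.0009],"twist":-8.5,"gripper":15},
{"dp":[-0.0067,-0.0169,-0.0009],"twist":-8.5,"gripper":15},
-> [0.579 0.06  0.1  ] 176.25 step 0.028
{"dp":[-0.0045,-0.0277,-0.0006],"twist":-0.0,"gripper":15},
{"dp":[-0.0045,-0.0277,-0.0006],"twist":-0.0,"gripper":15},
{"dp":[-0.0045,-0.0277,-0.0006],"twist":-0.0,"gripper":15},
{"dp":[-0.0045,-0.0277,-0.0006],"twist":-0.0,"gripper":15},
{"dp":[-0.0045,-0.0277,-0.0006],"twist":-0.0,"gripper":15},
```

play_rows --targets '[{"dp":[0,0.003,-0.022],"twist":0,"gripper":15},{"dp":[0,0.004,-0.03],"twist":0,"gripper":15},{"dp":[0,0.003,-0.022],"twist":0,"gripper":15},{"dp":[-0.015,-0.0105,-0.001],"twist":-8.5,"gripper":15},{"dp":[-0.0135,-0.0125,-0.001],"twist":-8.5,"gripper":15},{"dp":[-0.0115,-0.014,-0.001],"twist":-8.5,"gripper":15},{"dp":[-0.009,-0.0155,-0.001],"twist":-8.5,"gripper":15},{"dp":[-0.0065,-0.017,-0.001],"twist":-8.5,"gripper":15},{"dp":[-0.0045,-0.0275,0],"twist":0,"gripper":15},{"dp":[-0.0045,-0.0275,0],"twist":0,"gripper":15},{"dp":[-0.004,-0.025,0],"twist":0,"gripper":15},{"dp":[-0.003,-0.02,0],"twist":0,"gripper":15}]'

```text
clock: 55.65
position: [0.5687, 0.092, 0.1838]
tcp_rot: [3.067, 0.114, 3.1]
force: [1.0, 0.2, -0.2]
gripper_width: 0.292
```

```bash
python3 - <<'E'
from h import *
x,y=fx(.0098,.095)
plan([(x,y,.085,176.25,2,15)],.106)
E
```

```text
t 55.65 pt [0.581  0.0994 0.0787] yaw 177.61 tilt xy [0.116 0.07 ] q [ 0.07 -0.05  1.59  0.06  1.48 -1.46] g 0.292 F [ 1.   0.2 -0.2]
-> [0.579 0.06  0.085] 176.25 step 0.02
{"dp":[-0.0002,-0.0194,-0.0046],"twist":0.7,"gripper":15},
{"dp":[-0.0004,-0.0194,-0.0046],"twist":0.7,"gripper":15},
```

play_rows --targets '[{"dp":[0,-0.0185,-0.003],"twist":0.7,"gripper":15},{"dp":[0,-0.018,-0.003],"twist":0.7,"gripper":15},{"dp":[0,0,0],"twist":0,"gripper":15}]'

```text
clock: 56.02
position: [0.5664, 0.0523, 0.1873]
tcp_rot: [3.064, 0.112, 3.072]
force: [0.2, 0.8, -0.8]
gripper_width: 0.295
```

```bash
python3 - <<'E'
from h import *
x,y=fx(.0095,.095)
plan([(x,y,.045,176.25,2,15),(x,y,.02,176.25,2,15)],.106)
im=env.capture('scene');im2=env.capture('top')
a=cv2.resize(im[200:280,290:390],None,fx=4,fy=4,interpolation=cv2.INTER_CUBIC)
b=cv2.resize(im2[195:275,230:330],None,fx=4,fy=4,interpolation=cv2.INTER_CUBIC)
cv2.imwrite('pics/c11.png',cv2.convertScaleAbs(np.hstack([a,b]),alpha=1.5,beta=10))
E
```

```text
t 56.02 pt [0.5787 0.0597 0.0823] yaw 176.0 tilt xy [0.116 0.07 ] q [-0.   -0.07  1.6   0.07  1.49 -1.51] g 0.295 F [ 0.2  0.8 -0.8]
-> [0.579 0.06  0.045] 176.25 step 0.019
{"dp":[0.0021,-0.0012,0.0185],"twist":-0.1,"gripper":15},
{"dp":[0.0021,-0.0012,0.0185],"twist":-0.1,"gripper":15},
-> [0.579 0.06  0.02 ] 176.25 step 0.012
{"dp":[0.0014,-0.0010,0.0124],"twist":-0.0,"gripper":15},
{"dp":[0.0014,-0.0010,0.0124],"twist":-0.0,"gripper":15},
```

View pics/c11.png

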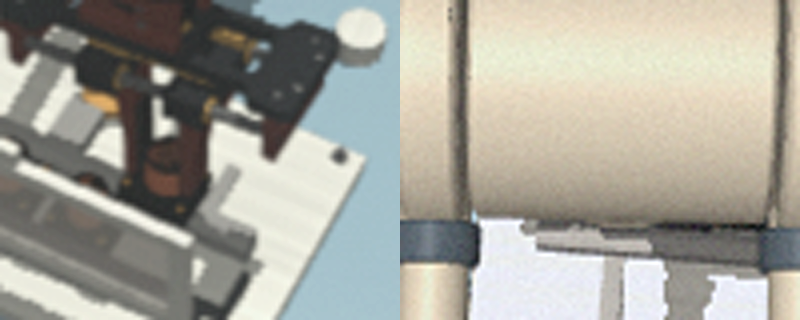

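play_rows --targets '[{"dp":[0.002,-0.001,0.018],"twist":-0.1,"gripper":15},{"dp":[0.002,-0.001,0.018],"twist":-0.1,"gripper":15},{"dp":[0,0,0],"twist":0,"gripper":15}]'

```text
clock: 56.5
position: [0.5657, 0.056, 0.1469]
tcp_rot: [3.063, 0.109, 3.079]
force: [0.2, 0.0, -1.1]
gripper_width: 0.291
```

```bash
python3 - <<'E'
from h import *
x,y=fx(.0095,.095)
plan([(x,y,.030,176.25,1,15),(x,y,.018,176.25,1,15)],.106)
E
```

```text
t 56.5 pt [0.5778 0.0635 0.0418] yaw 176.44 tilt xy [0.114 0.071] q [ 0.01 -0.05  1.66  0.07  1.42 -1.51] g 0.291 F [ 0.2  0.  -1.1]
-> [0.579 0.06  0.03 ] 176.25 step 0.012
{"dp":[0.0002,-0.0042,0.0116],"twist":0.2,"gripper":15},
-> [0.579 0.06  0.018] 176.25 step 0.012
{"dp":[0.0013,-0.0009,0.0119],"twist":-0.0,"gripper":15},
```

play_rows --targets '[{"dp":[0,-0.004,0.011],"twist":0.2,"gripper":15},{"dp":[0.001,-0.001,0.01],"twist":0,"gripper":15},{"dp":[0.0005,0,0.003],"twist":0,"gripper":15},{"dp":[0,0,0],"twist":0,"gripper":15}]'

```text
clock: 57.0
position: [0.5702, 0.0525, 0.1254]
tcp_rot: [3.063, 0.121, 3.076]
force: [0.7, 0.4, -0.2]
gripper_width: 0.286
```

```bash
python3 - <<'E'
from h import *
x,y=fx(.0095,.095)
plan([(x,y,.017,176.25,1,15)],.106)
E
```

```text
t 57.0 pt [0.5834 0.06   0.0205] yaw 176.22 tilt xy [0.125 0.071] q [-0.   -0.04  1.68  0.07  1.37 -1.52] g 0.286 F [ 0.7  0.4 -0.2]
-> [0.579 0.06  0.017] 176.25 step 0.006
{"dp":[0.0051,-0.0004,0.0029],"twist":-0.0,"gripper":15},
```

play_rows --targets '[{"dp":[0.004,0,0.002],"twist":0,"gripper":15},{"dp":[0.0,0,0.002],"twist":0,"gripper":15},{"dp":[0,0,0],"twist":0,"gripper":15}]'

```text
clock: 57.38
position: [0.5684, 0.053, 0.1228]
tcp_rot: [3.062, 0.127, 3.075]
force: [1.8, 0.6, -1.2]
gripper_width: 0.289
```

```bash
python3 - <<'E'
from h import *
x,y=fx(.0095,.095)
plan([(x,y,.017,176.25,1,15)],.106)
E
```

```text
t 57.38 pt [0.5824 0.0604 0.0179] yaw 176.21 tilt xy [0.132 0.07 ] q [-0.   -0.04  1.69  0.07  1.36 -1.52] g 0.289 F [ 1.8  0.6 -1.2]
-> [0.579 0.06  0.017] 176.25 step 0.004
{"dp":[0.0038,-0.0005,0.0004],"twist":-0.0,"gripper":15},
```

play_rows --targets '[{"dp":[0,0,0],"twist":0,"gripper":42},{"dp":[0,0,0],"twist":0,"gripper":42},{"dp":[0,0,0],"twist":0,"gripper":42},{"dp":[-0.002,0.001,-0.02],"twist":0,"gripper":42},{"dp":[-0.003,0.002,-0.03],"twist":0,"gripper":42},{"dp":[-0.003,0.003,-0.04],"twist":0,"gripper":20},{"dp":[0,0.03,-0.02],"twist":0,"gripper":0},{"dp":[0,0.04,-0.02],"twist":0,"gripper":0},{"dp":[0,0.04,-0.02],"twist":0,"gripper":0},{"dp":[0,0.04,-0.02],"twist":0,"gripper":0},{"dp":[0,0.04,0],"twist":0,"gripper":0},{"dp":[0,0,0],"twist":0,"gripper":0}]'

```text
clock: 58.88
position: [0.5633, 0.24, 0.3274]
tcp_rot: [3.058, 0.135, 3.072]
force: [0.0, -0.5, -0.4]
gripper_width: 0.006
```

```bash
python3 - <<'E'
from h import *
plan([(.70,.25,.22,176,5,0)])
print('hinge',fx(.072,0),fx(.072,.14),fx(.072,-.14))
im=env.capture('scene');im2=env.capture('top')
b=cv2.resize(im2[195:315,240:430],(760,480),interpolation=cv2.INTER_CUBIC)
a=cv2.resize(im2[270:340,445:530],(146,120),interpolation=cv2.INTER_CUBIC)
c=cv2.resize(im[200:280,290:390],(150,120),interpolation=cv2.INTER_CUBIC)
b=cv2.copyMakeBorder(b,0,120,0,0,cv2.BORDER_CONSTANT)
b[480:600,:146]=a;b[480:600,160:310]=c
cv2.imwrite('pics/c12.png',cv2.convertScaleAbs(b,alpha=1.4,beta=10))
E
```

```text
t 58.88 pt [0.5745 0.2459 0.2484] yaw 176.02 tilt xy [0.139 0.074] q [ 0.34  0.02  1.27  0.02  1.7  -1.17] g 0.006 F [ 0.  -0.5 -0.4]
-> [0.7  0.25 0.22] 176 step 0.026
{"dp":[-0.0240,0.0018,0.0092],"twist":0.0,"gripper":0},
{"dp":[-0.0240,0.0018,0.0092],"twist":0.0,"gripper":0},
{"dp":[-0.0240,0.0018,0.0092],"twist":0.0,"gripper":0},
{"dp":[-0.0240,0.0018,0.0092],"twist":0.0,"gripper":0},
{"dp":[-0.0240,0.0018,0.0092],"twist":0.0,"gripper":0},
hinge [ 0.63484584 -0.03870903] [0.64400228 0.10099122] [ 0.6256894  -0.17840927]
```

View pics/c12.png

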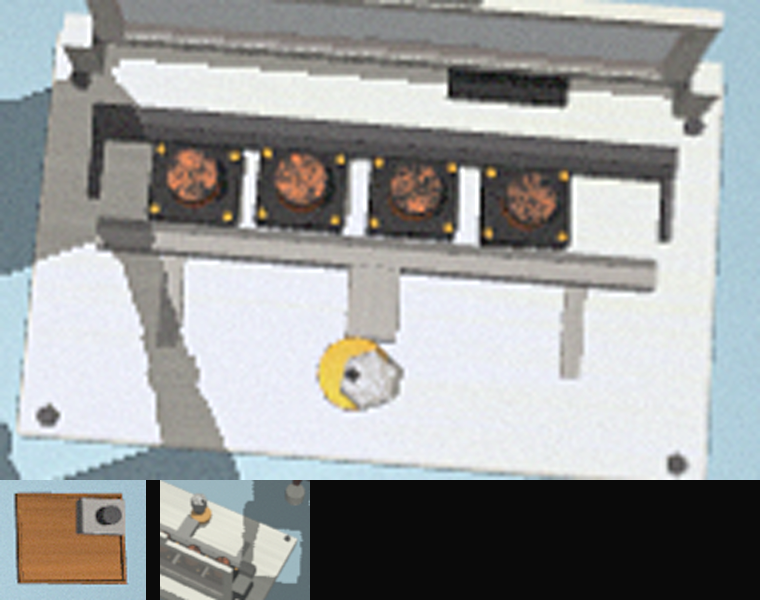

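```bash
python3 - <<'E'
from h import *
f=lambda u,v,z:w('top',445+(u+.5)/1.718-.5,270+(v+.5)/1.714-.5,z)[:2].round(4)
for n,u,v,z in(('TL',81,20,.028),('TR',123,20,.028),('BR',123,54,.028),('BL',79,52,.028),('knob',109,35,.054),('trayTL',16,13,.012),('trayTR',124,13,.012),('trayBR',127,102,.012),('trayBL',18,102,.012)): print(n,f(u,v,z),f(u,v,z)-[.459,-.336])
g=cv2.cvtColor(env.capture('top'),cv2.COLOR_BGR2GRAY)[274:306,484:524]
for r in g: print(''.join('%4d'%v for v in r))
E
```

```text
TL [ 0.5012 -0.3443] [ 0.0422 -0.0083]
TR [ 0.5016 -0.3933] [ 0.0426 -0.0573]
BR [ 0.4626 -0.3913] [ 0.0036 -0.0553]
BL [ 0.4646 -0.3404] [ 0.0056 -0.0044]
knob [ 0.4822 -0.3662] [ 0.0232 -0.0302]
trayTL [ 0.5103 -0.2737] [0.0513 0.0623]
trayTR [ 0.5114 -0.4013] [ 0.0524 -0.0653]
trayBR [ 0.4084 -0.3996] [-0.0506 -0.0636]
trayBL [ 0.4079 -0.2729] [-0.0511  0.0631]
 129 127 126 129 131 127 130 128 126 129 126 128 129 125 128 127 130 126 127 127 126 126 128 129 128 126 130 123 126 126 127 125 127 123 124 126 127 126 126 125
 128 131 127 128 127 129 128 128 126 128 124 131 127 130 128 128 128 127 128 125 129 125 125 126 128 125 125 126 128 127 126 123 124 130 127 124 126 126 126 123
 133 130 132 130 131 129 130 131 131 131 129 125 127 132 130 128 132 128 129 128 130 128 129 129 126 128 131 127 127 128 130 129 125 127 125 128 127 124 125 125
 117 116 114 113 114 110 113 111 112 109 115 112 113 116 108 113 113 110 109 112 114 113 113 114 109 110 110 110 111 109 106 107 122 127 125 122 126 126 127 127
  80  75  75  73  78  75  79  71  70  72  71  71  74  73  73  72  69  74  72  74  80  80 
[... 3718 characters left out ...]
  78  77  79  85  91  97  98 111 128 126 123 124 123 125
  79  74  79  70  80  75  73  78  73  73  67  72  69  70  65  69  66  70  72  67  72  64  65  65  65  60  61  61  66  68  63  48  80 106 127 131 123 125 126 122
  76  74  75  79  77  74  80  80  82  74  81  78  78  81  75  75  72  77  80  74  77  77  79  79  75  74  76  79  76  77  55  23  77  86 131 127 124 127 124 126
  78  80  76  82  80  78  77  78  78  73  81  82  77  79  79  79  79  77  76  77  77  83  80  78  75  80  80  81  78  80  70  19  72  80 129 125 124 124 125 126
  79  85  84  83  83  83  81  81  80  83  84  79  81  79  82  77  83  78  83  80  81  78  83  84  82  83  82  76  79  83  71  21  70  85 129 124 128 122 127 125
```

All four modules lie flat at crop (195,178), (303,183), (415,190) and (530,197). The gauge was knocked into a corner of its tray, but it's flat and within limits, about (+23,−31) mm. Now the cover: I'll go round its left end and come up behind it.

play_rows --targets '[{"dp":[-0.026,0.002,0.003],"twist":0,"gripper":0},{"dp":[-0.026,0.002,0.003],"twist":0,"gripper":0},{"dp":[-0.026,0.002,0.003],"twist":0,"gripper":0},{"dp":[-0.026,0.002,0.003],"twist":0,"gripper":0},{"dp":[-0.026,0.002,0.003],"twist":0,"gripper":0},{"dp":[0,-0.035,0],"twist":0,"gripper":0},{"dp":[0,-0.035,0],"twist":0,"gripper":0},{"dp":[0,-0.035,0],"twist":0,"gripper":0},{"dp":[0,-0.035,0],"twist":0,"gripper":0},{"dp":[0,0,0],"twist":0,"gripper":0}]'

```text
clock: 60.28
position: [0.6886, 0.0777, 0.3148]
tcp_rot: [3.065, 0.125, 3.051]
force: [-0.7, -0.4, 0.2]
gripper_width: 0.006
```

```bash
python3 - <<'E'
from h import *
plan([(.695,-.04,.23,176,5,0),(.695,-.04,.15,176,3,0)])
E
```

```text
t 60.27 pt [0.6991 0.0829 0.2357] yaw 174.81 tilt xy [0.131 0.065] q [ 0.04  0.25  1.04  0.06  1.72 -1.43] g 0.006 F [-0.7 -0.4  0.2]
-> [ 0.695 -0.04   0.23 ] 176 step 0.025
{"dp":[-0.0013,-0.0246,-0.0006],"twist":-0.2,"gripper":0},
{"dp":[-0.0012,-0.0246,-0.0006],"twist":-0.2,"gripper":0},
{"dp":[-0.0011,-0.0246,-0.0006],"twist":-0.2,"gripper":0},
{"dp":[-0.0009,-0.0246,-0.0006],"twist":-0.2,"gripper":0},
{"dp":[-0.0008,-0.0246,-0.0006],"twist":-0.2,"gripper":0},
-> [ 0.695 -0.04   0.15 ] 176 step 0.027
{"dp":[0.0034,-0.0020,0.0264],"twist":0.0,"gripper":0},
{"dp":[0.0034,-0.0020,0.0264],"twist":0.0,"gripper":0},
{"dp":[0.0034,-0.0020,0.0264],"twist":0.0,"gripper":0},
```

play_rows --targets '[{"dp":[-0.001,-0.0245,0],"twist":-0.2,"gripper":0},{"dp":[-0.001,-0.0245,0],"twist":-0.2,"gripper":0},{"dp":[-0.001,-0.0245,0],"twist":-0.2,"gripper":0},{"dp":[-0.001,-0.0245,0],"twist":-0.2,"gripper":0},{"dp":[-0.001,-0.02,0],"twist":-0.2,"gripper":0},{"dp":[0.0025,0,0.026],"twist":0,"gripper":0},{"dp":[0.0025,0,0.026],"twist":0,"gripper":0},{"dp":[0.0025,0,0.022],"twist":0,"gripper":0},{"dp":[0,0,0],"twist":0,"gripper":0}]'

```text
clock: 61.4
position: [0.6859, -0.0397, 0.2314]
tcp_rot: [3.064, 0.127, 3.066]
force: [0.7, -1.0, -0.6]
gripper_width: 0.007
```

```bash
python3 - <<'E'
from h import *
plan([(.64,-.04,.15,176,3,0)])
E
```

```text
t 61.4 pt [ 0.6964 -0.0343  0.1523] yaw 175.64 tilt xy [0.131 0.068] q [-0.14  0.23  1.21  0.09  1.58 -1.63] g 0.007 F [ 0.7 -1.  -0.6]
-> [ 0.64 -0.04  0.15] 176 step 0.019
{"dp":[0.0185,-0.0032,-0.0018],"twist":-0.1,"gripper":0},
{"dp":[0.0186,-0.0032,-0.0018],"twist":-0.1,"gripper":0},
{"dp":[0.0186,-0.0031,-0.0018],"twist":-0.1,"gripper":0},
```

```bash
python3 - <<'E'
from h import *
W=[(.660,.152,2)]
for th,n in((90,1),(75,1),(60,1),(45,1),(32,1)):
    t=np.radians(th); W.append((.635-.085*np.cos(t)+.004*np.sin(t)+.01,.066+.085*np.sin(t)+.004*np.cos(t),n))
plan([(x,-.037,z,176,n,0) for x,z,n in W])
E
```

```text
t 61.4 pt [ 0.6964 -0.0343  0.1523] yaw 175.64 tilt xy [0.131 0.068] q [-0.14  0.23  1.21  0.09  1.58 -1.63] g 0.007 F [ 0.7 -1.  -0.6]
-> [ 0.66  -0.037  0.152] 176 step 0.018
{"dp":[0.0179,-0.0026,-0.0023],"twist":-0.2,"gripper":0},
{"dp":[0.0179,-0.0025,-0.0023],"twist":-0.2,"gripper":0},
-> [ 0.649 -0.037  0.151] 176 step 0.011
{"dp":[0.0110,-0.0007,-0.0005],"twist":0.0,"gripper":0},
-> [ 0.627 -0.037  0.149] 176 step 0.022
{"dp":[0.0221,-0.0015,-0.0011],"twist":0.0,"gripper":0},
-> [ 0.606 -0.037  0.142] 176 step 0.022
{"dp":[0.0216,-0.0018,0.0047],"twist":0.0,"gripper":0},
-> [ 0.588 -0.037  0.129] 176 step 0.022
{"dp":[0.0197,-0.0021,0.0101],"twist":0.0,"gripper":0},
-> [ 0.575 -0.037  0.114] 176 step 0.019
{"dp":[0.0144,-0.0019,0.0127],"twist":0.0,"gripper":0},
```

play_rows --targets '[{"dp":[0.018,-0.0025,-0.002],"twist":-0.2,"gripper":0},{"dp":[0.015,-0.002,-0.002],"twist":-0.2,"gripper":0},{"dp":[0.012,-0.001,-0.001],"twist":0,"gripper":0},{"dp":[0.02,-0.0015,-0.001],"twist":0,"gripper":0},{"dp":[0.01,-0.001,0],"twist":0,"gripper":0}]'

```text
clock: 62.02
position: [0.6108, -0.0424, 0.2333]
tcp_rot: [3.064, 0.138, 3.073]
force: [3.3, -0.2, -0.4]
gripper_width: 0.008
```

```bash
python3 - <<'E'
from h import *
W=[]
for th,n in((60,1),(45,1),(30,1),(15,2),(0,2)):
    t=np.radians(th); W.append((.635-.085*np.cos(t)+.004*np.sin(t)+.01,.066+.085*np.sin(t)+.004*np.cos(t),n))
plan([(x,-.037,z,176,n,0) for x,z,n in W])
E
```

```text
t 62.02 pt [ 0.6222 -0.0369  0.1543] yaw 176.09 tilt xy [0.142 0.068] q [-0.16  0.02  1.43  0.09  1.56 -1.67] g 0.008 F [ 3.3 -0.2 -0.4]
-> [ 0.606 -0.037  0.142] 176 step 0.021
{"dp":[0.0178,-0.0020,0.0102],"twist":0.1,"gripper":0},
-> [ 0.588 -0.037  0.129] 176 step 0.022
{"dp":[0.0198,-0.0021,0.0099],"twist":0.0,"gripper":0},
-> [ 0.573 -0.037  0.112] 176 step 0.022
{"dp":[0.0165,-0.0022,0.0147],"twist":0.0,"gripper":0},
-> [ 0.564 -0.037  0.092] 176 step 0.011
{"dp":[0.0061,-0.0011,0.0093],"twist":0.0,"gripper":0},
{"dp":[0.0061,-0.0011,0.0093],"twist":0.0,"gripper":0},
-> [ 0.56  -0.037  0.07 ] 176 step 0.011
{"dp":[0.0034,-0.0010,0.0105],"twist":0.0,"gripper":0},
{"dp":[0.0034,-0.0010,0.0105],"twist":0.0,"gripper":0},
```

Contact at 3.3 N, which fits the stiff hinge. I'll follow the arc down.

play_rows --targets '[{"dp":[0.018,-0.002,0.009],"twist":0,"gripper":0},{"dp":[0.019,-0.002,0.01],"twist":0,"gripper":0},{"dp":[0.016,-0.002,0.014],"twist":0,"gripper":0},{"dp":[0.006,-0.001,0.009],"twist":0,"gripper":0},{"dp":[0.005,-0.001,0.009],"twist":0,"gripper":0}]'

```text
clock: 62.65
position: [0.5559, -0.0423, 0.1803]
tcp_rot: [3.063, 0.154, 3.074]
force: [-1.1, 0.7, 2.2]
gripper_width: 0.007
```

```bash
python3 - <<'E'
from h import *
plan([(.56,-.037,.070,176,3,0)])
E
```

```text
t 62.65 pt [ 0.5685 -0.0368  0.1014] yaw 176.11 tilt xy [0.158 0.068] q [-0.18 -0.12  1.66  0.1   1.46 -1.7 ] g 0.007 F [-1.1  0.7  2.2]
-> [ 0.56  -0.037  0.07 ] 176 step 0.011
{"dp":[0.0044,-0.0010,0.0099],"twist":0.0,"gripper":0},
{"dp":[0.0044,-0.0010,0.0099],"twist":0.0,"gripper":0},
{"dp":[0.0044,-0.0010,0.0099],"twist":0.0,"gripper":0},
```

play_rows --targets '[{"dp":[0.0045,-0.001,0.01],"twist":0,"gripper":0},{"dp":[0.0045,-0.001,0.01],"twist":0,"gripper":0},{"dp":[0.003,-0.001,0.008],"twist":0,"gripper":0},{"dp":[0.001,0,0.005],"twist":0,"gripper":0}]'

```text
clock: 63.15
position: [0.549, -0.0424, 0.1486]
tcp_rot: [3.064, 0.159, 3.074]
force: [-20.5, -0.2, 42.7]
gripper_width: 0.005
```

```bash
python3 - <<'E'
from h import *
plan([(.56,-.037,.068,176,1,0)])
E
```

```text
t 63.15 pt [ 0.562  -0.037   0.0699] yaw 176.13 tilt xy [0.162 0.067] q [-0.19 -0.13  1.73  0.1   1.39 -1.71] g 0.005 F [-20.5  -0.2  42.7]
-> [ 0.56  -0.037  0.068] 176 step 0.003
{"dp":[0.0023,-0.0002,0.0015],"twist":0.1,"gripper":0},
```

Closed against its stop at a tip height of 70 mm, with the force up at 43 N. Backing off now.

play_rows --targets '[{"dp":[0,0,-0.015],"twist":0,"gripper":0},{"dp":[0,0,-0.03],"twist":0,"gripper":0},{"dp":[0,0,-0.04],"twist":0,"gripper":0},{"dp":[0,0.04,-0.03],"twist":0,"gripper":0},{"dp":[0,0.045,0],"twist":0,"gripper":0},{"dp":[0,0.045,0],"twist":0,"gripper":0},{"dp":[0,0.045,0],"twist":0,"gripper":0},{"dp":[0,0.045,0],"twist":0,"gripper":0},{"dp":[0,0.045,0],"twist":0,"gripper":0},{"dp":[0,0.045,0],"twist":0,"gripper":0},{"dp":[0,0,0],"twist":0,"gripper":0}]'

```text
clock: 64.53
position: [0.5476, 0.2649, 0.2827]
tcp_rot: [3.069, 0.15, 3.07]
force: [-0.1, 0.0, 0.1]
gripper_width: 0.006
```

```bash
python3 - <<'E'
from h import *
plan([])
im=env.capture('top'); im2=env.capture('scene'); cv2.imwrite('pics/end_top.png',im); cv2.imwrite('pics/end_scene.png',im2)
# free edge expected for closing angles: intensity profile along fixture -x at a few y
g=cv2.cvtColor(im,cv2.COLOR_BGR2GRAY)
for fy in (-.10,.06,.11):
    for th in (0,.06,.15):
        e=fx(.072-.1*np.cos(th),fy); print(fy,th,'edge px',px('top',[[*e,.068+.1*np.sin(th)]]).round(1).tolist(),px('scene',[[*e,.068+.1*np.sin(th)]]).round(1).tolist())
    c=px('top',[[*fx(-.028,fy),.068]])[0]; u=int(round(c[0])); v=int(round(c[1])); print('col',u,'rows',v-12,[int(x) for x in g[v-12:v+12,u]])
    c=px('scene',[[*fx(-.028,fy),.068]])[0]; u=int(round(c[0])); v=int(round(c[1])); gs=cv2.cvtColor(im2,cv2.COLOR_BGR2GRAY); print('scene col',u,'rows',v-12,[int(x) for x in gs[v-12:v+12,u]])
E
```

```text
t 64.53 pt [0.5599 0.2698 0.2038] yaw 175.88 tilt xy [0.154 0.062] q [ 0.4  -0.01  1.38 -0.    1.61 -1.11] g 0.006 F [-0.1  0.   0.1]
-0.1 0 edge px [[386.9, 264.0]] [[269.5, 211.5]]
-0.1 0.06 edge px [[387.3, 263.5]] [[269.2, 210.1]]
-0.1 0.15 edge px [[388.0, 262.4]] [[268.7, 208.2]]
col 387 rows 252 [140, 140, 133, 137, 138, 139, 151, 154, 155, 157, 155, 150, 102, 93, 70, 137, 159, 157, 155, 153, 157, 158, 156, 154]
scene col 269 rows 200 [147, 147, 147, 148, 149, 147, 149, 150, 149, 148, 149, 148, 149, 149, 143, 123, 133, 146, 152, 144, 129, 128, 129, 131]
0.06 0 edge px [[302.3, 257.6]] [[325.8, 236.4]]
0.06 0.06 edge px [[302.2, 257.1]] [[325.7, 235.0]]
0.06 0.15 edge px [[302.0, 255.9]] [[325.6, 233.2]]
col 302 rows 246 [137, 141, 138, 138, 139, 143, 155, 154, 155, 153, 160, 151, 59, 66, 91, 161, 156, 155, 154, 153, 154, 154, 155, 157]
scene col 326 rows 224 [152, 152, 151, 152, 153, 152, 152, 151, 154, 154, 153, 153, 153, 154, 153, 153, 147, 138, 144, 154, 149, 132, 128, 128]
0.11 0 edge px [[275.9, 255.6]] [[344.2, 244.5]]
0.11 0.06 edge px [[275.6, 255.0]] [[344.3, 243.2]]
0.11 0.15 edge px [[275.2, 253.8]] [[344.2, 241.4]]
col 276 rows 244 [139, 142, 133, 133, 132, 144, 157, 153, 153, 156, 157, 150, 58, 62, 94, 160, 155, 156, 154, 154, 152, 152, 154, 152]
scene col 344 rows 233 [151, 153, 153, 154, 153, 152, 150, 151, 150, 149, 149, 147, 154, 153, 153, 148, 136, 136, 140, 142, 132, 129, 128, 128]
```

```bash
python3 - <<'E'
from h import *
im=cv2.imread('pics/end_top.png'); g=cv2.cvtColor(im,cv2.COLOR_BGR2GRAY)
print([int(v) for v in g[290,484:524]]); print([int(v) for v in g[274:306,509]])
for fy in(.095,.04,-.015,-.07):
    u,v=px('top',[[*fx(.0095,fy),.057]])[0].round().astype(int); print(fy,(u,v),im[v-2:v+3,u-2:u+3].mean((0,1)).round(), 'base',im[v,u-11].tolist())
E
```

```text
[68, 74, 70, 68, 72, 55, 38, 42, 54, 97, 114, 108, 108, 107, 106, 103, 76, 22, 20, 18, 14, 52, 57, 59, 56, 59, 60, 55, 58, 59, 55, 63, 110, 109, 119, 121, 120, 120, 115, 117]
[119, 121, 123, 106, 71, 53, 37, 92, 113, 109, 89, 63, 60, 55, 58, 57, 59, 58, 57, 58, 55, 50, 95, 108, 105, 108, 113, 78, 62, 72, 76, 76]
0.095 (np.int64(286), np.int64(238)) [121. 119. 120.] base [140, 138, 138]
0.04 (np.int64(314), np.int64(240)) [122. 120. 121.] base [139, 139, 136]
-0.015 (np.int64(343), np.int64(242)) [120. 117. 117.] base [122, 117, 117]
-0.07 (np.int64(372), np.int64(244)) [119. 117. 117.] base [121, 117, 116]
```

```bash
python3 - <<'E'
from h import *
a=cv2.imread('pics/end_top.png'); b=cv2.imread('pics/end_scene.png')
for n,im in(('top',a),('scene',b)):
  for x in (.05,.0095,-.008):
    print(n,x,[im[int(v),int(u)].tolist() for u,v in px(n,[[*fx(x,y),.05] for y in np.arange(.12,-.13,-.0138)]).round()])
E
```

```text
top 0.05 [[140, 141, 140], [138, 138, 138], [136, 134, 133], [140, 139, 137], [136, 137, 135], [135, 136, 134], [137, 136, 135], [137, 138, 136], [139, 139, 137], [139, 139, 138], [136, 136, 134], [135, 135, 136], [134, 134, 134], [137, 139, 138], [136, 136, 138], [134, 134, 133], [134, 136, 134], [133, 137, 136], [135, 136, 135]]
top 0.0095 [[143, 142, 139], [120, 117, 114], [122, 119, 116], [123, 117, 118], [143, 141, 139], [123, 120, 119], [121, 119, 120], [121, 118, 116], [140, 138, 137], [112, 110, 112], [121, 117, 115], [121, 120, 118], [137, 138, 135], [117, 114, 110], [118, 114, 113], [118, 117, 114], [139, 141, 139], [139, 140, 142], [136, 137, 137]]
top -0.008 [[141, 135, 138], [123, 117, 115], [121, 114, 113], [120, 115, 111], [142, 137, 135], [123, 118, 116], [121, 115, 116], [121, 119, 116], [141, 139, 138], [121, 117, 115], [118, 118, 115], [121, 124, 132], [142, 141, 139], [116, 114, 112], [119, 116, 115], [120, 128, 134], [136, 138, 137], [136, 135, 134], [136, 135, 134]]
scene 0.05 [[141, 149, 149], [146, 156, 156], [143, 151, 151], [147, 156, 155], [133, 141, 141], 
[... 211 characters left out ...]
44, 144], [137, 145, 146]]
scene 0.0095 [[110, 115, 116], [114, 122, 128], [113, 119, 124], [114, 119, 120], [109, 114, 116], [111, 116, 119], [114, 121, 127], [126, 131, 133], [110, 115, 116], [110, 116, 118], [109, 115, 117], [121, 127, 129], [108, 115, 116], [112, 120, 124], [110, 117, 121], [120, 126, 128], [127, 134, 135], [128, 135, 136], [137, 144, 146]]
scene -0.008 [[123, 128, 130], [124, 130, 131], [115, 122, 126], [123, 128, 129], [124, 130, 131], [124, 129, 130], [120, 126, 126], [124, 130, 131], [123, 130, 131], [124, 130, 132], [119, 125, 127], [124, 130, 132], [124, 130, 131], [124, 130, 131], [114, 121, 123], [124, 130, 131], [124, 130, 131], [123, 129, 130], [138, 144, 146]]
```

Four darker module patches show through the closed panel at the expected places, and the gauge is where it was. Handing in.

```bash
python3 -c "
from h import *
print(env.job_done(), env.get_obs()['clock'])"
```

```text
the job is handed in; nothing more can be done
the job is handed in; nothing more can be done
```

I handed the job in at about 65 s of the 210 s allowed; no verdict was reported. The gap is set and proved, the gauge is in its tray, all four modules are in the channel and the cover is shut.

**What I did**
- **Gauge placement:** My first placing left the gauge leaning on the fixed rail. I re-gripped its knob, pulled it off the rail and it dropped flat.
- **Gap:** I turned the eccentric to about 1.75 rad, which should give a gap of about 41 mm. The top view agreed, with the guide about 11 mm in.
- **Proof slide:** The gauge slid to the right-hand end with only 2–3 N of drag, and I put it back flat in its tray.
- **Modules and cover:** I loaded the four copper modules, left the turquoise look-alike alone, and closed the cover from behind.

**Last checks**
- **Modules:** All four lay flat between the rails before closing, and showed as dark patches in the right places through the shut panel.
- **Cover:** In the top view the cover's edge is within a pixel of the fully closed position. In the scene view it reads about 4 pixels off, on the far side of closed. I put that down to a calibration offset I saw earlier in that view.
- **Gauge:** Something knocked it into a corner of its tray during the run. It is flat and within limits, about 23 mm and 31 mm off centre, so I left it.

**Possible problems**
- **Closing force:** The last push on the cover reached about 43 N down and 20 N sideways at the wrist, through the fingertips. That is under the 120 N wrist limit but over 40 N if the fingers count as the gripper's body.
- **Tool tilt:** The tool had drifted up to about 0.16 rad off vertical by the end, which I worked around.
- **Bystanders:** I did not measure their positions at the end. I saw no contact with any of them.

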